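# Pack away the craft table's tape and paint

### The arm

A 6-joint arm with a two-finger parallel gripper is mounted at the origin on the work surface. World frame = base frame: x ahead of the robot, y to its left, z up, the work surface at z = 0. Lengths are in m, angles in rad, forces in N, time in s.
With the tool pointing down it reaches from about 0.35 to 0.975 m from the base axis. Payload 4.9 kg.
Tool frame: the origin (TCP) lies at the very end of the fingers, on their centre line; the grasp point (between the pads) lies 19 mm behind it (ctrl.grasp_offset is the distance from the TCP to the grasp point, in m); y points along the fingers, z is the direction in which the jaws open and shut, and the axes are right-handed (so a half turn about y gives the same grasp; the last joint's range is limited). The gripper opens to 85 mm and grips with 20 to 120 N. Pads are 22 mm wide; open, the fingers measure 114 mm over their backs; the gripper's body (76 mm by 85 mm) begins 54 mm behind the grasp point. The pads swing forward as they close: fully open they stand 13 mm farther back than shut.
Start: joints at [-1.379, 0.053, 1.613, -0, 1.476, -0.119], TCP at [0.191, -0.595, 0.231] pointing down, gripper open.
Joint ranges: [-3.01, 3.01], [-1.01, 2.22], [0.06, 2.58], [-1.02, 4.17], [0.09, 2.62], [-3.14, 3.14]. Speed limits (rad/s): [2.57, 2.57, 3.14, 3.14, 3.14, 3.14].

### API

Orientations are given as a rotation vector (axis times angle).
In Python, from station import ctrl, eyes, finish_job, find_in, regions_of, pinpoint gives the robot as it stands.
- The arm moves only by the tool play_rows, never from a script. Its argument "moves" is a list of rows, each an object of numbers: "x", "y", "z": the shift along the world's x, y, z in cm; "turn": the turn about the world's z in degrees; "jaw": the finger opening in cm, from 0 to 8.54. A call has 1 to 8 rows; each row shifts and turns the commanded pose from where the row before left it; what a row does not reach is not made up. A row lasts 1/12 s, in which the tool goes at most 41.7 mm and 7.16 degrees, less where a joint would pass 70% of its speed; a pose out of reach is approached as far as the arm can. A call is refused whole if a number of a shift passes 4.17 or a number of a turn 7.16, either way. A call with a gripper value outside its range is refused whole. The fingers move at their own pace and stop on an object; "squeeze" is the grip in N (left out, the last holds). Time passes only in rows, so rows that do not move let the fingers close. It gives the time, the measured TCP pose, the force and the opening at its end, in the units of the state.
- ctrl.get_obs(): the state, without advancing time (a new reading comes with each control period).
- eyes.get_image(name): name is "scene" or "top"; returns a dict with "img" (420x560x3 uint8, red, green, blue), "camera_matrix" (3x3 intrinsics, pixels), "D" ([k1, k2, p1, p2, k3] as OpenCV has them; the pictures are not rectified), "cam_to_world" (4x4, takes a point from camera to world coordinates). Camera axes: x right, y up, looking along -z (the intrinsics and any distortion apply to the point x, -y, -z); pixel columns grow to the right and rows downward; lengths in m; the calibration is good to about 2 mm. A picture is of the moment at which its call begins. There is no depth.
- finish_job(): hands the job in, once; it reports no verdict.
Trained networks look in the newest picture that a camera, given by its name, has taken for a name from the list of things; names that differ only in an ending like _2 or _b are one class to them, and where a whole thing is asked for, a point or a joint stands for the part that bears it (a point fixed in the world has none). Each returns a list of dicts, best first, with "score" (0 to 1); they miss things now and then, are a little off and sometimes report something else, mostly with a low value. They report only what shows in the picture. A call takes as long as a camera call. They do not tell look-alikes from the thing itself.
- find_in(camera, query): "point" ([column, row] in pixels, amid what is visible of it).
- regions_of(camera, query): "pixels" (420x560 bool, what is visible of it) and "point" ([column, row] in pixels, amid what is visible of it).
- pinpoint(camera, query): "point" ([column, row] in pixels: a listed point, or the origin of a listed thing).
The state is a dict: "t": time; "q": joint angles; "dq": joint speeds; "effort": joint torques, N m; "tool_pos": TCP position; "tool_rot": TCP orientation; "contact_force": force on the tool from outside, world axes, zero at the start; "wrist_torque": the same for the moment, N m; "opening": finger opening in m.
Only numpy, scipy, OpenCV 4.12 (cv2) and the standard library are available. Lean on these libraries where they do the work, as an engineer would, in place of code of your own. Each camera call takes 0.05 s, during which the arm holds its last target.

### The job

Pack up the craft kit: slide every tape roll up off the rack's posts and put them all in the wide compartment of the grey storage case, and stand every paint pot upright in its narrow compartment. Only then close the case's lid fully, and after that fold the steel clamp at its front all the way over until it lies down on the lid. Leave the cups, the glue bottle and the marker where they are.

Things in the scene. Friction and masses are not known exactly. Their poses are not given: they have to be found in the camera images.
- case: fixed open grey storage case 210 (x) by 305 (y) by 65 mm high, walls and floor 5 mm, with a divider 5 mm thick at y = +55 mm, its top 50 mm above the table. Inside: x -100..100; wide compartment (rolls) y -147.5..52.5, narrow one (pots) y 57.5..147.5 mm. Origin: centre of its underside, z up; -x side faces the robot. Lid hinged on the +x rim; clamp at the middle of the -x side
- rolls_floor (a point): centre of the floor of the case's wide compartment, for the tape rolls (5 mm above the table)
- pots_floor (a point): centre of the floor of the case's narrow compartment, for the pots (5 mm above the table)
- lid (a joint): lid hinge angle, rad: 0 = fully shut, about 1.65 to 1.9 = standing open, leaning away from the robot (at most 2.0). The lid is a clear panel in a white frame, 210 x 305 x 8 mm; it stays where it is left (stiff hinge: about 2 to 4 N at its front edge moves it)
- lid_hinge (a point): middle of the lid's hinge line (along the case's y), on the lid's lower face, 65 mm up, at x = +105 mm of the case
- lid_edge (a point): middle of the lid's free edge, on its outer face (the upper face when shut; when open that face looks away from the robot); 210 mm from the hinge
- clamp (a joint): clamp angle, rad: 0 = folded over, lying on the shut lid and pointing to the case's +x; about 1.7 to 2.0 = open, standing up and leaning towards the robot (at most 2.1). It stays where it is left; about 1.5 N near its tip moves it. It is a steel L, 26 mm wide, with a rubber pad 34 mm wide and 30 mm long at its end
- clamp_pivot (a point): the clamp's pivot, 10 mm ahead of the case's front wall, 50 mm up; the axis is along the case's y
- clamp_tip (a point): middle of the outer face of the clamp's rubber pad (the upper face when folded down; the face towards the robot when open); when folded down it lies 66 mm along the case's +x from the pivot and 38.5 mm above it
- rack: fixed wooden board 170 x 170 x 10 mm with four upright posts 16 mm across and 50 mm high above the board, at (+-50, +-50) mm. Origin: centre of its underside, z up
- roll1: roll of plain tan tape on a cardboard core: a ring 52 mm across and 30 mm wide with a 27 mm hole. Starts lying flat on the rack around one of its four posts. Origin: centre of its lower face, z along its axis. May be absent (None)
- roll2: roll of plain tan tape on a cardboard core: a ring 52 mm across and 30 mm wide with a 27 mm hole. Starts lying flat on the rack around one of its four posts. Origin: centre of its lower face, z along its axis. May be absent (None)
- roll3: roll of plain tan tape on a cardboard core: a ring 48 mm across and 24 mm wide with a 27 mm hole. Starts lying flat on the rack around one of its four posts. Origin: centre of its lower face, z along its axis. May be absent (None)
- roll4: roll of plain tan tape on a cardboard core: a ring 48 mm across and 24 mm wide with a 27 mm hole. Starts lying flat on the rack around one of its four posts. Origin: centre of its lower face, z along its axis. May be absent (None)
- pot1: squat paint pot, white with a grey screw cap, a cylinder 40 mm across (cap 41 mm) and 42 mm high, standing on the table. Origin: centre of its underside, z up. May be absent (None)
- pot2: squat paint pot, white with a grey screw cap, a cylinder 40 mm across (cap 41 mm) and 42 mm high, standing on the table. Origin: centre of its underside, z up. May be absent (None)
- cup1: bystander: empty clear plastic cup, 72 mm across the rim, 110 mm high. Origin: centre of its underside
- cup2: bystander: empty clear plastic cup, 72 mm across the rim, 110 mm high. Origin: centre of its underside
- glue: bystander: white bottle of glue with a cap, standing up, 34 mm across, 95 mm high. Origin: centre of its underside
- marker: bystander: black felt marker with a red cap, lying, 135 mm long, 18 mm thick. Origin: underside of its black part
Mind the look-alikes: they are no part of the job. What is shaped like the pot1 but orange or turquoise is not meant.

How it is judged:
By the outcome, as a careful person would: the job done as asked, in the order asked, and still so for the second after the job is handed in, with the robot touching nothing.
Of roll1, roll2, roll3, roll4 only 2 to 4 are there at a start; the rules pass over those that are not, and their reading is None.
Of pot1, pot2 only 1 to 2 are there at a start; the rules pass over those that are not, and their reading is None.
At some moment in a run one of pot1, pot2 may be knocked a few centimetres aside while the robot is not near it.
Once in a run the grip may slacken for a moment while it holds something.
It also fails if it takes over 210 s, if anything falls off the work surface, if the arm or the gripper's body presses on something with over 40 N, if the wrist force passes 120 N, or if a joint passes its speed limit or range.

## Working session

There is one attempt and no reset: what is moved stays moved. The work goes in short steps, Python scripts to look and compute and a tool call to move; the robot and the scene stay as the last step left them, time stands still between calls to the robot, and variables do not carry over. Pictures are saved under pics/ and viewed, and the job is handed in when it is done.

Besides the shell and the picture viewer there is one more tool, called after "Call:" as name([rows], argument=value, ...), one row to a line, values as JSON. play_rows: Moves the arm, as the interface text tells. Its arguments: {"type":"object","properties":{"moves":{"type":"array"},"squeeze":{"type":"number"}},"required":["moves"]}

```bash
ls; mkdir -p pics; cat > h.py <<'E'
import numpy as np, cv2
from station import ctrl, eyes, finish_job, find_in, regions_of, pinpoint
def snap(name,fn=None):
    d=eyes.get_image(name)
    if fn: cv2.imwrite('pics/'+fn,d['img'][:,:,::-1])
    return d
def ray(d,p):
    u=cv2.undistortPoints(np.array([[p]],float),np.array(d['camera_matrix'],float),np.array(d['D'],float))[0,0]
    M=np.array(d['cam_to_world']); v=M[:3,:3]@np.array([u[0],-u[1],-1]); return M[:3,3],v
def at_z(d,p,z):
    o,v=ray(d,p); return o+v*(z-o[2])/v[2]
def proj(d,P):
    M=np.array(d['cam_to_world']); P=np.atleast_2d(P); c=(P-M[:3,3])@M[:3,:3]; c=c*np.array([1,-1,-1])
    return cv2.projectPoints(c,np.zeros(3),np.zeros(3),np.array(d['camera_matrix'],float),np.array(d['D'],float))[0][:,0]
E
python3 - <<'E'
from h import *
np.set_printoptions(precision=3,suppress=True)
s=snap('scene','s0.png'); t=snap('top','t0.png')
print(s['cam_to_world'],t['cam_to_world'],t['camera_matrix'],t['D'])
for n in ['case','rolls_floor','pots_floor','lid_hinge','lid_edge','clamp_pivot','clamp_tip','rack','roll1','roll3','pot1','cup1','glue','marker']:
  for c in ['top','scene']:
    print(n,c,[(np.round(r['point'],1).tolist(),round(r['score'],2)) for r in pinpoint(c,n)])
print(ctrl.get_obs())
E
```

```text
pics
[[ 0.575 -0.484  0.66   1.312]
 [ 0.818  0.332 -0.469 -0.463]
 [ 0.008  0.81   0.587  0.744]
 [ 0.     0.     0.     1.   ]] [[-0.008  0.992 -0.127  0.414]
 [-1.    -0.008  0.004  0.037]
 [ 0.003  0.127  0.992  1.372]
 [ 0.     0.     0.     1.   ]] [[523.634   0.    285.277]
 [  0.    523.634 208.486]
 [  0.      0.      1.   ]] [0.002 0.    0.    0.    0.   ]
case top [([232.2, 247.1], 0.7)]
case scene [([292.1, 210.4], 0.81)]
rolls_floor top [([249.9, 243.5], 0.74), ([222.1, 205.5], 0.7), ([399.8, 257.5], 0.3)]
rolls_floor scene [([278.9, 214.8], 0.74)]
pots_floor top [([188.3, 251.2], 0.75), ([223.9, 205.7], 0.23)]
pots_floor scene []
lid_hinge top [([224.8, 205.0], 0.71)]
lid_hinge scene [([312.6, 206.9], 0.84)]
lid_edge top [([212.0, 170.2], 0.68)]
lid_edge scene [([333.6, 152.3], 0.94), ([353.6, 184.1], 0.7)]
clamp_pivot top [([229.9, 293.9], 0.69)]
clamp_pivot scene [([267.6, 182.9], 0.61)]
clamp_tip top [([229.6, 316.4], 0.85)]
clamp_tip scene [([258.7, 162.5], 0.71)]
rack top [([415.8, 234.5], 0.87)]
rack scene [([153.7, 271.6], 0.94), ([226.3, 241.5], 0.55), ([335.1, 
[... 672 characters left out ...]
30.0, 145.3], 0.9)]
cup1 scene [([274.2, 300.5], 0.9), ([159.9, 329.8], 0.86)]
glue top [([123.5, 191.1], 0.71)]
glue scene [([386.4, 201.5], 0.68), ([143.8, 288.3], 0.43)]
marker top [([124.0, 243.7], 0.75), ([439.3, 254.5], 0.16)]
marker scene [([353.6, 181.8], 0.52)]
{'t': 1.5, 'q': array([-1.379,  0.053,  1.613,  0.   ,  1.476, -0.119]), 'dq': array([-0.   , -0.002, -0.   ,  0.   ,  0.002, -0.001]), 'effort': array([ -0.   , -39.367, -37.045,  -0.   ,   0.   ,  -0.   ]), 'tool_pos': array([ 0.191, -0.595,  0.231]), 'tool_rot': array([-0.322,  2.054, -2.054]), 'contact_force': array([-0.042,  0.714, -0.5  ]), 'wrist_torque': array([-0.038,  0.058,  0.038]), 'opening': 0.08544395572366617}
```

View pics/t0.png

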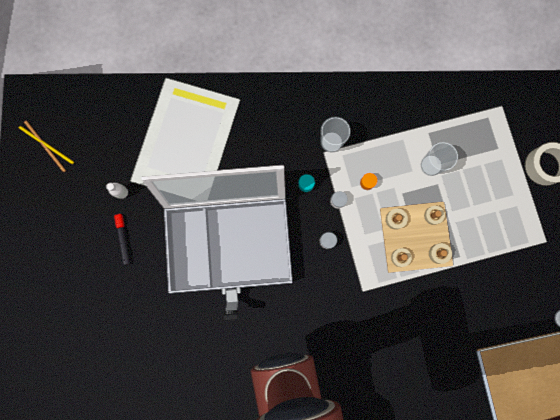

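View pics/s0.png

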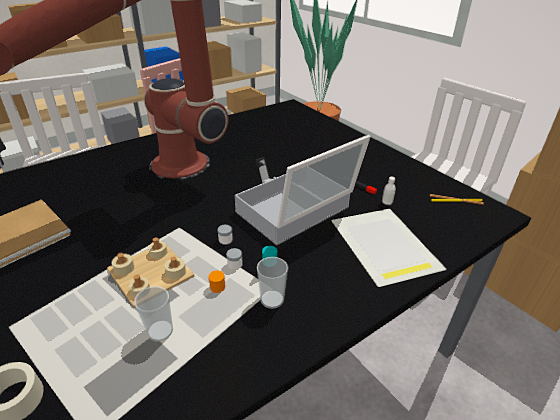

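```bash
python3 - <<'E'
import cv2
t=cv2.imread('pics/t0.png'); cv2.imwrite('pics/t0c.png',cv2.resize(t[120:330,270:470],None,fx=2.8,fy=2.8,interpolation=cv2.INTER_CUBIC))
cv2.imwrite('pics/t0d.png',cv2.resize(t[150:340,100:290],None,fx=3,fy=3,interpolation=cv2.INTER_CUBIC))
E
```

```text
(no output)
```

View pics/t0c.png

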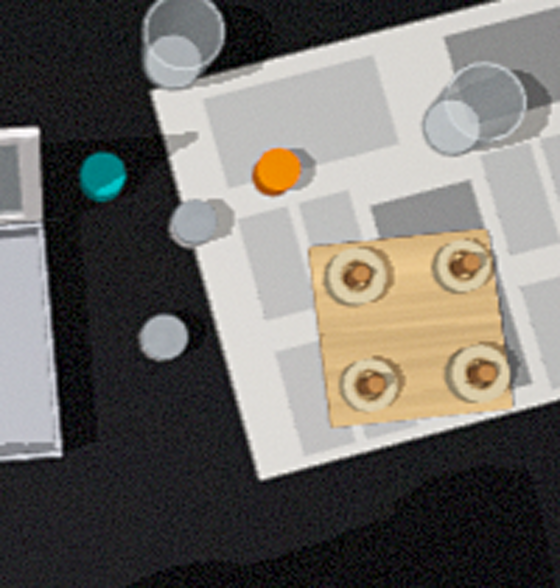

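View pics/t0d.png

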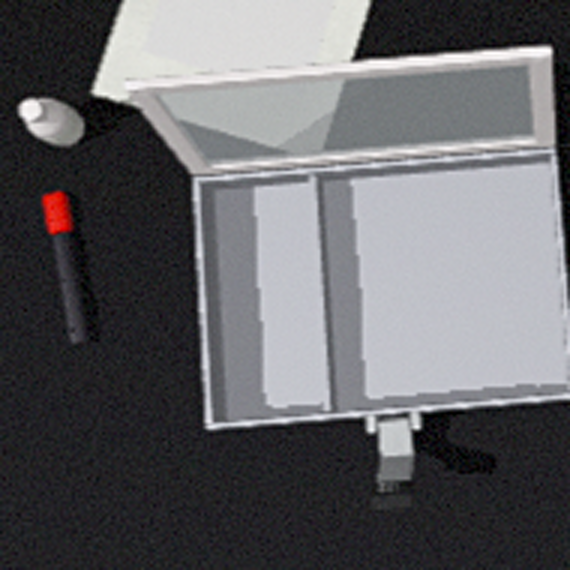

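```bash
python3 - <<'E'
from h import *
from scipy.optimize import least_squares
np.set_printoptions(precision=4,suppress=True)
t=snap('top')
# case rim corners z=.065 : crop /3 + (100,150)
px=np.array([[207,428],[570,398],[194,177],[553,151]])/3+np.array([100,150])
loc=np.array([[-.105,.1525],[-.105,-.1525],[.105,.1525],[.105,-.1525]])
W=np.array([at_z(t,p,.065) for p in px]); print(W)
def R(a): return np.array([[np.cos(a),-np.sin(a)],[np.sin(a),np.cos(a)]])
r=least_squares(lambda p:((loc@R(p[2]).T+p[:2])-W[:,:2]).ravel(),[.5,.1,0]); print('case',r.x,np.degrees(r.x[2]),np.abs(r.fun).max())
px=np.array([[310,245],[490,230],[513,405],[332,427]])/2.8+np.array([270,120])
loc=np.array([[.085,.085],[.085,-.085],[-.085,-.085],[-.085,.085]])
W=np.array([at_z(t,p,.01) for p in px])
k=least_squares(lambda p:((loc@R(p[2]).T+p[:2])-W[:,:2]).ravel(),[.5,-.2,0]); print('rack',k.x,np.degrees(k.x[2]),np.abs(k.fun).max())
posts=np.array([[.05,.05],[.05,-.05],[-.05,-.05],[-.05,.05]])@R(k.x[2]).T+k.x[:2]; print('posts',posts)
for c in ['top','scene']:
  d=t if c=='top' else snap('scene')
  for n in ['roll1','pot1','glue','marker','cup1']:
    for g in regions_of(c,n):
      m=g['pixels'].astype(np.uint8); ys,xs=np.nonzero(m)
      z={'roll1':.037,'pot1':.042}.get(n,0)
      print(c,n,round(g['score'],2),np.round(g['point'],1),m.sum(),[xs.min(),xs.max(),ys.min(),ys.max()],at_z(d,g['point'],z)[:2], d['img'][m>0].mean(0).round())
for n,z in [('rolls_floor',.005),('pots_floor',.005),('clamp_pivot',.05),('lid_hinge',.065),('rack',0),('case',0)]:
    for q in pinpoint('top',n)[:1]: print(n,at_z(t,q['point'],z))
for f in [('case',loc)]: pass
E
```

```text
[[0.3744 0.3208 0.065 ]
 [0.3962 0.0224 0.065 ]
 [0.5823 0.3357 0.065 ]
 [0.6019 0.0347 0.065 ]]
case [0.4887 0.1784 0.068 ] 3.8951270492152377 0.0032833354780350404
rack [ 0.5119 -0.3099  0.0894] 5.1217756242262285 0.003247228242147071
posts [[ 0.5572 -0.2557]
 [ 0.5662 -0.3553]
 [ 0.4666 -0.3642]
 [ 0.4576 -0.2646]]
top roll1 0.72 [431.6 213.6] 198 [np.int64(424), np.int64(443), np.int64(206), np.int64(224)] [ 0.5684 -0.3433] [194. 178. 142.]
top roll1 0.69 [437.7 252.9] 329 [np.int64(429), np.int64(451), np.int64(243), np.int64(263)] [ 0.4676 -0.3544] [192. 174. 138.]
top roll1 0.57 [397.8 258.9] 280 [np.int64(390), np.int64(411), np.int64(248), np.int64(267)] [ 0.4533 -0.2523] [194. 174. 137.]
top roll1 0.51 [400.1 219.1] 318 [np.int64(386), np.int64(407), np.int64(209), np.int64(229)] [ 0.5548 -0.2618] [194. 175. 138.]
top pot1 0.7 [330.7 240.4] 214 [np.int64(320), np.int64(336), np.int64(232), np.int64(248)] [ 0.5014 -0.0823] [161. 166. 171.]
top pot1 0.64 [368.2 184. ] 224 [np.int64(360), np.int64(376), np.int64(173), np.int64(189)] [ 0.6459 -0.1818] [225. 131.  10.]
top pot1 
[... 2848 characters left out ...]
[364.5 188.7] 119 [np.int64(354), np.int64(375), np.int64(181), np.int64(192)] [0.5378 0.4659] [100.  27.  24.]
scene cup1 0.9 [270.4 281.2] 1302 [np.int64(257), np.int64(287), np.int64(257), np.int64(308)] [ 0.7177 -0.0592] [135. 140. 139.]
scene cup1 0.75 [158.3 310. ] 1513 [np.int64(135), np.int64(171), np.int64(287), np.int64(340)] [ 0.6439 -0.3353] [154. 155. 150.]
scene cup1 0.27 [320.1 178.3] 4320 [np.int64(277), np.int64(369), np.int64(136), np.int64(227)] [0.395  0.3818] [130. 131. 129.]
rolls_floor [0.5045 0.1277 0.005 ]
pots_floor [ 0.7067 -0.3549  0.005 ]
clamp_pivot [0.3648 0.1623 0.05  ]
lid_hinge [0.5905 0.1864 0.065 ]
rack [ 0.5228 -0.3025  0.    ]
case [0.4961 0.1741 0.    ]
```

```bash
cat >> h.py <<'E'
def Rz(a): return np.array([[np.cos(a),-np.sin(a)],[np.sin(a),np.cos(a)]])
def circ(c,r,z,n=48):
    a=np.linspace(0,2*np.pi,n); return np.c_[c[0]+r*np.cos(a),c[1]+r*np.sin(a),np.full(n,z)]
def box(p,xy,z):
    L=np.array(xy)@Rz(p[2]).T+np.array(p[:2]); return np.c_[L,np.full(len(L),z)]
def over(d,curves,x0,x1,y0,y1,f,fn):
    im=cv2.resize(np.ascontiguousarray(d['img'][y0:y1,x0:x1,::-1]),None,fx=f,fy=f,interpolation=cv2.INTER_CUBIC)
    for C,col in curves:
        p=(proj(d,C)+.5-[x0,y0])*f
        cv2.polylines(im,[np.round(p*8).astype(np.int32)],False,col,1,cv2.LINE_AA,3)
    cv2.imwrite('pics/'+fn,im)
E
cat > m.py <<'E'
from h import *
case=[.4887,.1784,.068]; rack=[.5119,-.3099,.0894]
rolls=[((.560,-.259),.026,.040),((.563,-.352),.024,.034),((.469,-.357),.026,.040),((.460,-.262),.024,.034)]
pots=[(.501,-.081),(.603,-.106)]
def curves():
    c=[]
    q=lambda x0,x1,y0,y1:[[x0,y0],[x1,y0],[x1,y1],[x0,y1],[x0,y0]]
    c.append((box(case,q(-.105,.105,-.1525,.1525),.065),(0,0,255)))
    c.append((box(case,q(-.1,.1,-.1475,.0525),.005),(0,255,0)))
    c.append((box(case,q(-.1,.1,.0575,.1475),.005),(0,255,0)))
    c.append((box(rack,q(-.085,.085,-.085,.085),.01),(0,0,255)))
    for x in(-.05,.05):
        for y in (-.05,.05):
            pc=box(rack,[[x,y]],0)[0]; c.append((circ(pc,.008,.06),(255,0,0)))
    for p,r,z in rolls: c.append((circ(p,r,z),(255,0,255)))
    for p in pots: c+= [(circ(p,.0205,.042),(0,0,255)),(circ(p,.02,0),(0,255,0))]
    return c
E
python3 - <<'E'
from m import *
t=snap('top'); s=snap('scene')
over(t,curves(),290,470,160,290,4,'o1.png'); over(t,curves(),150,310,155,315,3.5,'o2.png'); over(s,curves(),90,290,200,320,4,'o3.png')
E
```

```text
(no output)
```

View pics/o1.png

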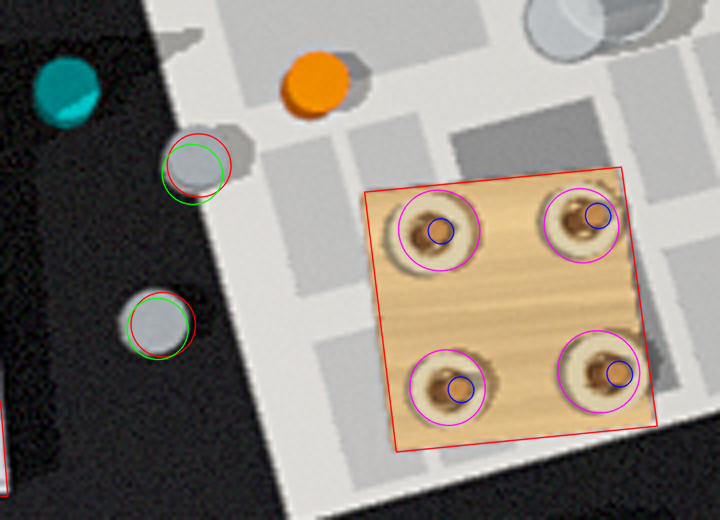

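View pics/o2.png

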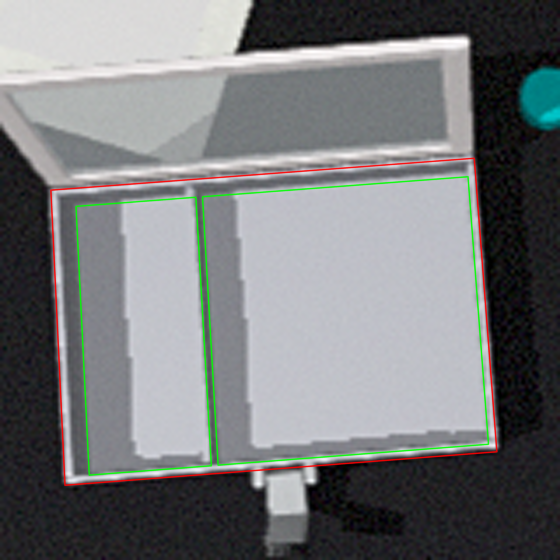

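View pics/o3.png

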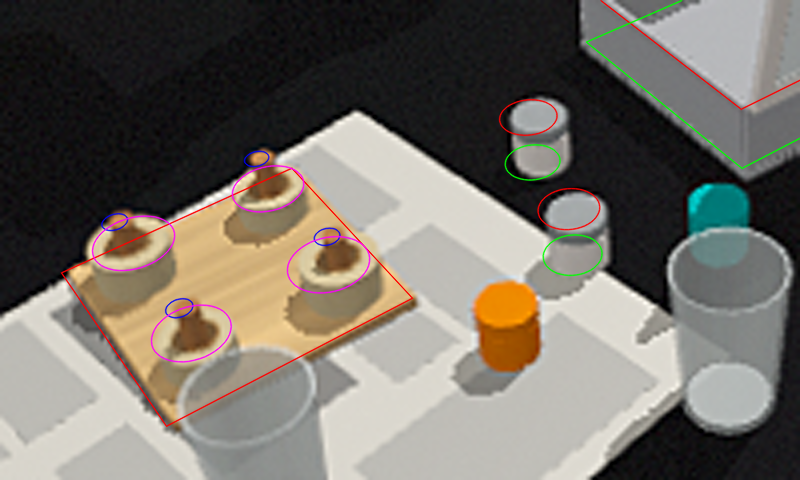

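```bash
sed -i 's/pots=.*/pots=[(.502,-.076),(.605,-.1035)]/' m.py; python3 - <<'E'
from h import *
from scipy.spatial.transform import Rotation as R
o=ctrl.get_obs(); M=R.from_rotvec(o['tool_rot']).as_matrix(); print(M.round(3), 'jaw az',np.degrees(np.arctan2(M[1,2],M[0,2])))
c=Rz(.068)
for l in [(.045,.1025),(-.045,.1025),(.048,-.1),(.048,.0),(-.048,-.1),(-.048,.0)]: print(l,(c@np.array(l)+[.4887,.1784]).round(4))
E
```

```text
[[-0.952  0.     0.306]
 [-0.306  0.    -0.952]
 [-0.    -1.    -0.   ]] jaw az -72.18916038414696
(0.045, 0.1025) [0.5266 0.2837]
(-0.045, 0.1025) [0.4368 0.2776]
(0.048, -0.1) [0.5434 0.0819]
(0.048, 0.0) [0.5366 0.1817]
(-0.048, -0.1) [0.4476 0.0754]
(-0.048, 0.0) [0.4408 0.1751]
```

Call:
play_rows([
  {"x": 1.9,"y": 3.2,"turn": 4.75,"jaw": 8.5},
  {"x": 1.9,"y": 3.2,"turn": 4.75},
  {"x": 1.9,"y": 3.2,"turn": 4.75},
  {"x": 1.9,"y": 3.2,"turn": 4.75},
  {"x": 1.9,"y": 3.2,"turn": 4.75},
  {"x": 1.9,"y": 3.2,"turn": 4.75},
  {"x": 1.9,"y": 3.2,"turn": 4.75},
  {"x": 1.9,"y": 3.2,"turn": 4.75},
], squeeze=40)

```text
invalid input
```

Call:
play_rows([
  {"x": 1.9,"y": 3.2,"turn": 4.75},
  {"x": 1.9,"y": 3.2,"turn": 4.75},
  {"x": 1.9,"y": 3.2,"turn": 4.75},
  {"x": 1.9,"y": 3.2,"turn": 4.75},
  {"x": 1.9,"y": 3.2,"turn": 4.75},
  {"x": 1.9,"y": 3.2,"turn": 4.75},
  {"x": 1.9,"y": 3.2,"turn": 4.75},
  {"x": 1.9,"y": 3.2,"turn": 4.75},
])

```text
invalid input
```

Call:
play_rows([
  {"x": 1.9,"y": 3.2,"z": 0,"turn": 4.75,"jaw": 8.5},
  {"x": 1.9,"y": 3.2,"z": 0,"turn": 4.75,"jaw": 8.5},
], squeeze=40)

```text
t: 2.67
tool_pos: [0.2287, -0.5311, 0.2309]
tool_rot: [-0.476, 1.955, -1.954]
contact_force: [0.4, 0.5, 0.0]
opening: 0.0847
```

Call:
play_rows([
  {"x": 1.9,"y": 3.2,"z": 0,"turn": 4.75,"jaw": 8.5},
  {"x": 1.9,"y": 3.2,"z": 0,"turn": 4.75,"jaw": 8.5},
  {"x": 1.9,"y": 3.2,"z": 0,"turn": 4.75,"jaw": 8.5},
  {"x": 1.9,"y": 3.2,"z": 0,"turn": 4.75,"jaw": 8.5},
  {"x": 1.9,"y": 3.2,"z": 0,"turn": 4.75,"jaw": 8.5},
  {"x": 1.9,"y": 3.2,"z": 0,"turn": 4.75,"jaw": 8.5},
  {"x": 1.9,"y": 3.2,"z": 0,"turn": 4.75,"jaw": 8.5},
])

```text
t: 3.25
tool_pos: [0.3627, -0.3054, 0.2315]
tool_rot: [-0.923, 1.574, -1.575]
contact_force: [0.3, 0.4, 0.5]
opening: 0.0848
```

Call:
play_rows([
  {"x": 1.9,"y": 3.2,"z": 0,"turn": 4.75,"jaw": 8.5},
  {"x": 1.9,"y": 3.2,"z": 0,"turn": 4.75,"jaw": 8.5},
  {"x": 1.9,"y": 3.2,"z": 0,"turn": 4.75,"jaw": 8.5},
  {"x": 1.9,"y": 3.2,"z": 0,"turn": 4.75,"jaw": 8.5},
  {"x": 1.9,"y": 3.2,"z": 0,"turn": 4.75,"jaw": 8.5},
  {"x": 1.9,"y": 3.2,"z": 0,"turn": 4.75,"jaw": 8.5},
  {"x": 1.9,"y": 3.2,"z": 0,"turn": 4.75,"jaw": 8.5},
  {"x": 0,"y": 0,"z": 0,"turn": 0,"jaw": 8.5},
])

```text
t: 3.92
tool_pos: [0.4971, -0.0782, 0.2316]
tool_rot: [-1.241, 1.153, -1.152]
contact_force: [0.3, 0.3, -0.1]
opening: 0.085
```

```bash
cat >> h.py <<'E'
from scipy.spatial.transform import Rotation as Ro
def st():
    o=ctrl.get_obs(); M=Ro.from_rotvec(o['tool_rot']).as_matrix()
    print('t %.2f tcp'%o['t'],o['tool_pos'].round(4),'az %.1f'%np.degrees(np.arctan2(M[1,2],M[0,2])),'tilt',M[:,1].round(3),'q',o['q'].round(2),'F',np.round(o['contact_force'],1),'op %.4f'%o['opening'])
E
python3 - <<'E'
from m import *
st(); s=snap('scene'); over(s,curves(),90,410,120,320,2.4,'o4.png')
E
```

```text
t 3.92 tcp [ 0.4971 -0.0782  0.2316] az 4.3 tilt [ 0.001  0.002 -1.   ] q [-0.31 -0.25  1.89  0.    1.5  -0.38] F [ 0.3  0.3 -0.1] op 0.0850
```

View pics/o4.png

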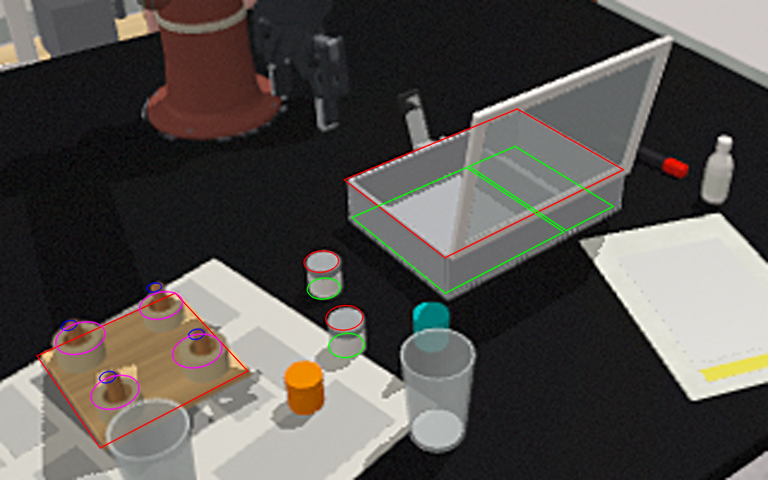

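Call:
play_rows([
  {"x": 0.5,"y": 0.2,"z": -3.0,"turn": 0,"jaw": 8.5},
  {"x": 0,"y": 0,"z": -3.8,"turn": 0,"jaw": 8.5},
  {"x": 0,"y": 0,"z": -3.8,"turn": 0,"jaw": 8.5},
  {"x": 0,"y": 0,"z": -3.8,"turn": 0,"jaw": 8.5},
  {"x": 0,"y": 0,"z": -3.5,"turn": 0,"jaw": 8.5},
  {"x": 0,"y": 0,"z": -2.5,"turn": 0,"jaw": 8.5},
  {"x": 0,"y": 0,"z": -1.9,"turn": 0,"jaw": 8.5},
  {"x": 0,"y": 0,"z": 0,"turn": 0,"jaw": 8.5},
])

```text
t: 4.63
tool_pos: [0.4958, -0.0809, 0.0036]
tool_rot: [-1.244, 1.169, -1.155]
contact_force: [-0.5, 0.3, -0.4]
opening: 0.0851
```

Call:
play_rows([
  {"x": 0,"y": 0,"z": 0,"turn": 0,"jaw": 3.6},
  {"x": 0,"y": 0,"z": 0,"turn": 0,"jaw": 3.6},
  {"x": 0,"y": 0,"z": 0,"turn": 0,"jaw": 3.6},
  {"x": 0,"y": 0,"z": 0,"turn": 0,"jaw": 3.6},
  {"x": 0,"y": 0,"z": 0,"turn": 0,"jaw": 3.6},
  {"x": 0,"y": 0,"z": 0,"turn": 0,"jaw": 3.6},
], squeeze=50)

```text
t: 5.13
tool_pos: [0.5022, -0.0818, 0.0109]
tool_rot: [-1.238, 1.156, -1.163]
contact_force: [-0.4, -0.8, 6.6]
opening: 0.0395
```

```bash
python3 - <<'E'
from m import *
st(); s=snap('scene','s5.png'); over(s,[],190,410,130,290,3,'o5.png'); st()
E
```

```text
t 5.13 tcp [ 0.5022 -0.0818  0.0109] az 3.8 tilt [ 0.004 -0.002 -1.   ] q [-0.31  0.03  2.04 -0.    1.07 -0.37] F [-0.4 -0.8  6.6] op 0.0395
t 5.18 tcp [ 0.5022 -0.0818  0.0108] az 3.8 tilt [ 0.004 -0.002 -1.   ] q [-0.31  0.03  2.04 -0.    1.07 -0.37] F [-0.9 -0.8  6.8] op 0.0394
```

View pics/o5.png

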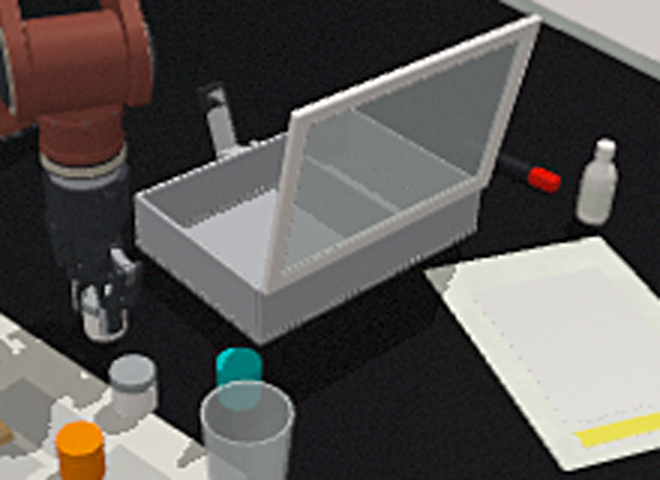

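Call:
play_rows([
  {"x": 0,"y": 0,"z": 2.0,"turn": 0,"jaw": 3.6},
  {"x": 0,"y": 0,"z": 3.5,"turn": 0,"jaw": 3.6},
  {"x": 0,"y": 0,"z": 3.5,"turn": 0,"jaw": 3.6},
  {"x": 0,"y": 0,"z": 3.5,"turn": 0,"jaw": 3.6},
  {"x": 0,"y": 1.0,"z": 2.5,"turn": 0,"jaw": 3.6},
  {"x": 0,"y": 3.0,"z": 0,"turn": 0,"jaw": 3.6},
  {"x": 0,"y": 3.6,"z": 0,"turn": 0,"jaw": 3.6},
  {"x": 0,"y": 3.6,"z": 0,"turn": 0,"jaw": 3.6},
])

```text
t: 5.85
tool_pos: [0.5005, 0.0318, 0.1599]
tool_rot: [-1.237, 1.159, -1.163]
contact_force: [-0.0, 0.5, -0.5]
opening: 0.0394
```

Call:
play_rows([
  {"x": 0.3,"y": 3.6,"z": 0,"turn": 0,"jaw": 3.6},
  {"x": 0.3,"y": 3.6,"z": 0,"turn": 0,"jaw": 3.6},
  {"x": 0.3,"y": 3.6,"z": 0,"turn": 0,"jaw": 3.6},
  {"x": 0.3,"y": 3.6,"z": 0,"turn": 0,"jaw": 3.6},
  {"x": 0.3,"y": 3.6,"z": 0,"turn": 0,"jaw": 3.6},
  {"x": 0.3,"y": 3.6,"z": 0,"turn": 0,"jaw": 3.6},
  {"x": 0.3,"y": 3.2,"z": 0,"turn": 0,"jaw": 3.6},
  {"x": 0,"y": 0,"z": 0,"turn": 0,"jaw": 3.6},
])

```text
t: 6.52
tool_pos: [0.5208, 0.2839, 0.1589]
tool_rot: [-1.24, 1.157, -1.155]
contact_force: [-0.7, -1.0, 0.2]
opening: 0.0398
```

```bash
python3 - <<'E'
from m import *
t=snap('top'); s=snap('scene'); st(); over(s,[],190,410,100,280,3,'o6.png'); over(t,[],130,330,150,320,3,'o7.png')
E
```

```text
t 6.62 tcp [0.5208 0.28   0.1584] az 3.9 tilt [-0.    -0.001 -1.   ] q [ 0.37  0.03  1.76 -0.    1.35  0.3 ] F [-1.4 -0.3 -0.3] op 0.0396
```

View pics/o6.png

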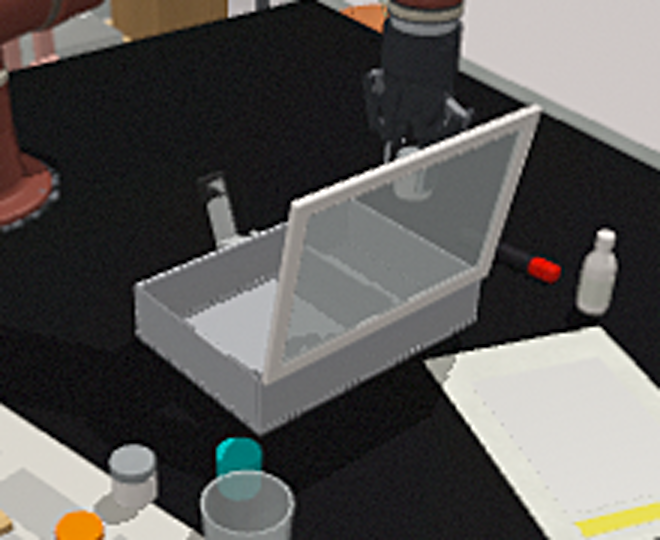

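View pics/o7.png

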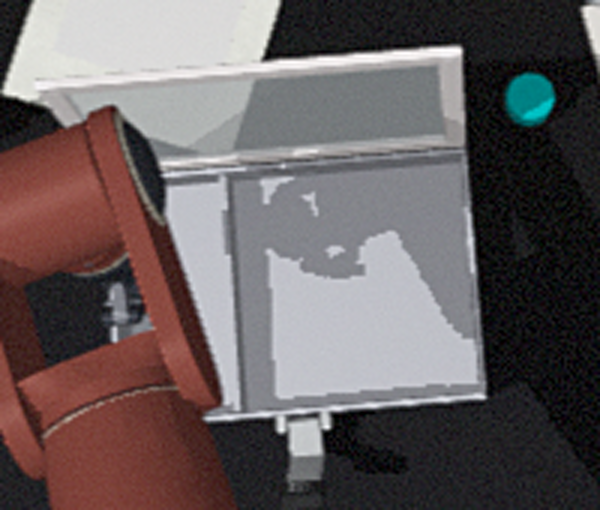

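Call:
play_rows([
  {"x": 0.4,"y": 0.0,"z": -3.0,"turn": 0,"jaw": 3.6},
  {"x": 0,"y": 0,"z": -3.5,"turn": 0,"jaw": 3.6},
  {"x": 0,"y": 0,"z": -3.0,"turn": 0,"jaw": 3.6},
  {"x": 0,"y": 0,"z": -2.5,"turn": 0,"jaw": 3.6},
  {"x": 0,"y": 0,"z": -1.2,"turn": 0,"jaw": 3.6},
  {"x": 0,"y": 0,"z": 0,"turn": 0,"jaw": 3.6},
  {"x": 0,"y": 0,"z": 0,"turn": 0,"jaw": 3.6},
  {"x": 0,"y": 0,"z": 0,"turn": 0,"jaw": 3.6},
])

```text
t: 7.28
tool_pos: [0.5268, 0.2791, 0.0286]
tool_rot: [-1.236, 1.159, -1.161]
contact_force: [0.6, -0.1, -0.7]
opening: 0.0394
```

Call:
play_rows([
  {"x": 0,"y": 0,"z": -1.0,"turn": 0,"jaw": 3.6},
  {"x": 0,"y": 0,"z": 0,"turn": 0,"jaw": 3.6},
  {"x": 0,"y": 0,"z": 0,"turn": 0,"jaw": 3.6},
])

```text
t: 7.53
tool_pos: [0.5252, 0.279, 0.0166]
tool_rot: [-1.24, 1.16, -1.16]
contact_force: [0.6, 0.0, -1.5]
opening: 0.0396
```

Call:
play_rows([
  {"x": 0,"y": 0,"z": -0.2,"turn": 0,"jaw": 3.6},
  {"x": 0,"y": 0,"z": 0,"turn": 0,"jaw": 5.4},
  {"x": 0,"y": 0,"z": 0,"turn": 0,"jaw": 5.4},
  {"x": 0,"y": 0,"z": 0,"turn": 0,"jaw": 5.4},
  {"x": 0,"y": 0,"z": 0,"turn": 0,"jaw": 5.4},
])

```text
t: 7.95
tool_pos: [0.5252, 0.279, 0.0144]
tool_rot: [-1.24, 1.16, -1.16]
contact_force: [-0.9, -0.1, 0.2]
opening: 0.0543
```

Call:
play_rows([
  {"x": 0,"y": 0,"z": 2,"turn": 0,"jaw": 5.4},
  {"x": 0,"y": 0,"z": 3.5,"turn": 0,"jaw": 5.4},
  {"x": 0,"y": 0,"z": 3.5,"turn": 0,"jaw": 5.4},
  {"x": 0,"y": 0,"z": 3.5,"turn": 0,"jaw": 8.5},
  {"x": 0,"y": -3.5,"z": 0,"turn": 0,"jaw": 8.5},
  {"x": 0,"y": -3.8,"z": 0,"turn": 0,"jaw": 8.5},
  {"x": 0.5,"y": -3.8,"z": 0,"turn": 0,"jaw": 8.5},
  {"x": 0.5,"y": -3.8,"z": 0,"turn": 0,"jaw": 8.5},
])

```text
t: 8.62
tool_pos: [0.5349, 0.1288, 0.1397]
tool_rot: [-1.24, 1.158, -1.16]
contact_force: [-0.0, -0.5, 0.5]
opening: 0.0849
```

```bash
python3 - <<'E'
from m import *
t=snap('top'); s=snap('scene'); st(); over(s,curves(),190,410,100,280,3,'o8.png'); over(t,curves(),130,390,150,320,3,'o9.png')
E
```

```text
t 8.72 tcp [0.5357 0.1257 0.1395] az 3.5 tilt [ 0.001 -0.002 -1.   ] q [ 0.1  -0.05  1.87 -0.    1.32  0.04] F [ 0.3  1.5 -0.8] op 0.0848
```

View pics/o8.png

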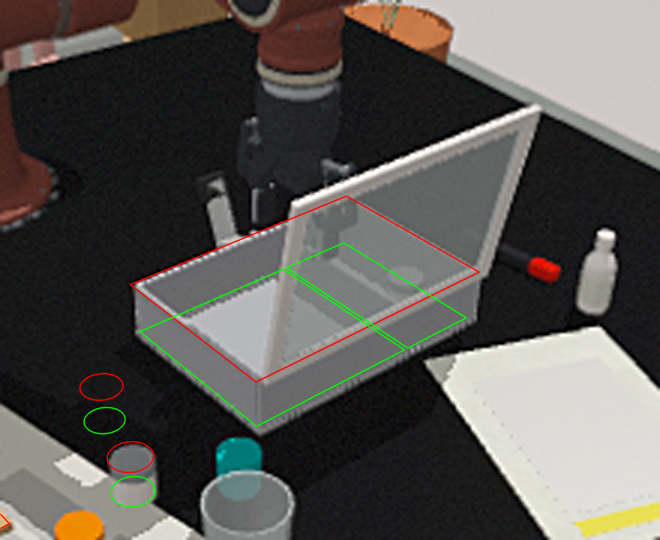

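View pics/o9.png

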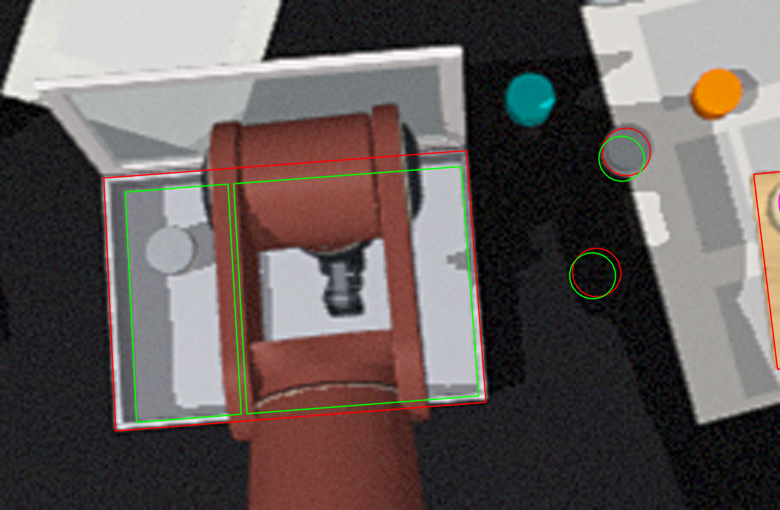

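Call:
play_rows([
  {"x": 0.9,"y": -3.2,"z": 0,"turn": 0,"jaw": 8.5},
  {"x": 1.0,"y": -3.3,"z": 0,"turn": 0,"jaw": 8.5},
  {"x": 1.0,"y": -3.3,"z": 0,"turn": 0,"jaw": 8.5},
  {"x": 1.0,"y": -3.3,"z": 0,"turn": 0,"jaw": 8.5},
  {"x": 1.0,"y": -3.3,"z": 0,"turn": 0,"jaw": 8.5},
  {"x": 1.0,"y": -3.3,"z": 0,"turn": 0,"jaw": 8.5},
  {"x": 1.0,"y": -3.0,"z": 0,"turn": 0,"jaw": 8.5},
  {"x": 0,"y": 0,"z": 0,"turn": 0,"jaw": 8.5},
])

```text
t: 9.38
tool_pos: [0.6056, -0.1014, 0.1396]
tool_rot: [-1.238, 1.161, -1.166]
contact_force: [0.4, 0.9, 0.2]
opening: 0.0849
```

```bash
python3 - <<'E'
from m import *
s=snap('scene'); st(); over(s,curves()[-2:],90,310,150,350,3,'o10.png')
E
```

```text
t 9.43 tcp [ 0.6048 -0.0989  0.1392] az 3.6 tilt [ 0.  0. -1.] q [-0.28  0.1   1.72  0.    1.32 -0.35] F [-0.3  0.5  0.6] op 0.0847
```

View pics/o10.png

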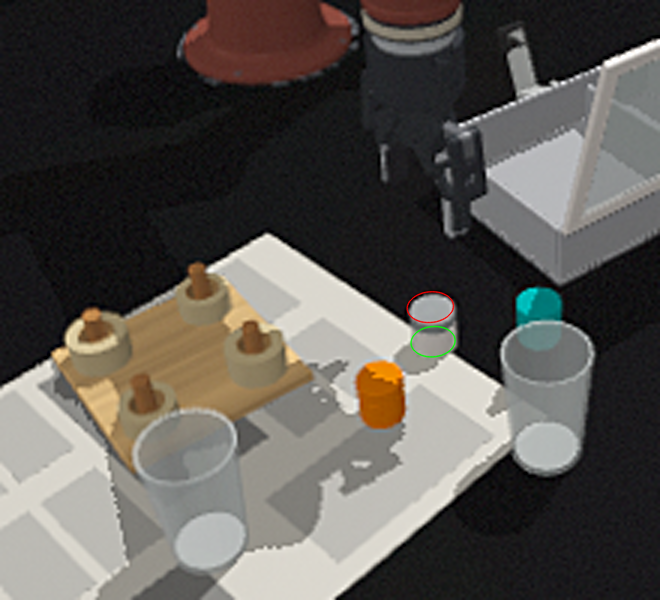

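Pot B (white, scene ~ (234,258)) is unchanged, under the gripper. The measured y settles about -0.099, so I correct by -0.4 and descend.

Call:
play_rows([
  {"x": 0,"y": -0.3,"z": -2.8,"turn": 0,"jaw": 8.5},
  {"x": 0,"y": 0,"z": -3.2,"turn": 0,"jaw": 8.5},
  {"x": 0,"y": 0,"z": -3.2,"turn": 0,"jaw": 8.5},
  {"x": 0,"y": 0,"z": -2.4,"turn": 0,"jaw": 8.5},
  {"x": 0,"y": 0,"z": -1.2,"turn": 0,"jaw": 8.5},
  {"x": 0,"y": 0,"z": 0,"turn": 0,"jaw": 8.5},
  {"x": 0,"y": 0,"z": 0,"turn": 0,"jaw": 3.6},
  {"x": 0,"y": 0,"z": 0,"turn": 0,"jaw": 3.6},
])

```text
t: 10.1
tool_pos: [0.6058, -0.0999, 0.0135]
tool_rot: [-1.239, 1.157, -1.162]
contact_force: [-0.1, -0.6, 0.9]
opening: 0.0634
```

Call:
play_rows([
  {"x": 0,"y": 0,"z": 0,"turn": 0,"jaw": 3.6},
  {"x": 0,"y": 0,"z": 0,"turn": 0,"jaw": 3.6},
  {"x": 0,"y": 0,"z": 0,"turn": 0,"jaw": 3.6},
  {"x": 0,"y": 0,"z": 0,"turn": 0,"jaw": 3.6},
])

```text
t: 10.43
tool_pos: [0.6063, -0.1005, 0.0141]
tool_rot: [-1.237, 1.156, -1.163]
contact_force: [-0.5, 1.1, 6.1]
opening: 0.0393
```

Call:
play_rows([
  {"x": 0,"y": 0,"z": 2.0,"turn": 0,"jaw": 3.6},
  {"x": 0,"y": 0,"z": 3.5,"turn": 0,"jaw": 3.6},
  {"x": 0,"y": 0,"z": 3.5,"turn": 0,"jaw": 3.6},
  {"x": 0,"y": 0,"z": 3.5,"turn": 0,"jaw": 3.6},
  {"x": 0,"y": 1.0,"z": 2.5,"turn": 0,"jaw": 3.6},
  {"x": -1,"y": 3.2,"z": 0,"turn": 0,"jaw": 3.6},
  {"x": -1,"y": 3.5,"z": 0,"turn": 0,"jaw": 3.6},
  {"x": -1,"y": 3.5,"z": 0,"turn": 0,"jaw": 3.6},
])

```text
t: 11.1
tool_pos: [0.5741, 0.0126, 0.1628]
tool_rot: [-1.237, 1.16, -1.163]
contact_force: [-0.1, 0.5, -0.7]
opening: 0.0395
```

Call:
play_rows([
  {"x": -1.5,"y": 3.5,"z": 0,"turn": 0,"jaw": 3.6},
  {"x": -1.5,"y": 3.5,"z": 0,"turn": 0,"jaw": 3.6},
  {"x": -1.5,"y": 3.5,"z": 0,"turn": 0,"jaw": 3.6},
  {"x": -1.5,"y": 3.5,"z": 0,"turn": 0,"jaw": 3.6},
  {"x": -2,"y": 3.4,"z": 0,"turn": 0,"jaw": 3.6},
  {"x": -2,"y": 3.4,"z": 0,"turn": 0,"jaw": 3.6},
  {"x": -2,"y": 3.2,"z": 0,"turn": 0,"jaw": 3.6},
  {"x": -1.8,"y": 2.4,"z": 0,"turn": 0,"jaw": 3.6},
])

```text
t: 11.77
tool_pos: [0.4346, 0.278, 0.1618]
tool_rot: [-1.239, 1.159, -1.159]
contact_force: [-0.4, 0.1, -1.2]
opening: 0.0393
```

Call:
play_rows([
  {"x": 0,"y": 0,"z": -1.0,"turn": 0,"jaw": 3.6},
  {"x": 0,"y": 0,"z": -1.0,"turn": 0,"jaw": 3.6},
  {"x": 0,"y": 0,"z": 0,"turn": 0,"jaw": 3.6},
])

```text
t: 12.02
tool_pos: [0.4348, 0.275, 0.1387]
tool_rot: [-1.244, 1.162, -1.16]
contact_force: [-0.5, -0.7, -1.5]
opening: 0.0389
```

```bash
python3 - <<'E'
from m import *
st(); t=snap('top'); s=snap('scene'); st(); over(s,curves(),190,410,80,280,3,'o11.png'); over(t,curves(),130,390,150,320,3,'o12.png')
E
```

```text
t 12.02 tcp [0.4348 0.275  0.1387] az 3.8 tilt [-0.004 -0.002 -1.   ] q [ 0.42 -0.14  1.95 -0.    1.33  0.35] F [-0.5 -0.7 -1.5] op 0.0389
t 12.12 tcp [0.4361 0.2748 0.1404] az 3.7 tilt [-0.002 -0.001 -1.   ] q [ 0.42 -0.14  1.95 -0.    1.33  0.35] F [-0.1 -0.3 -0.6] op 0.0396
```

View pics/o11.png

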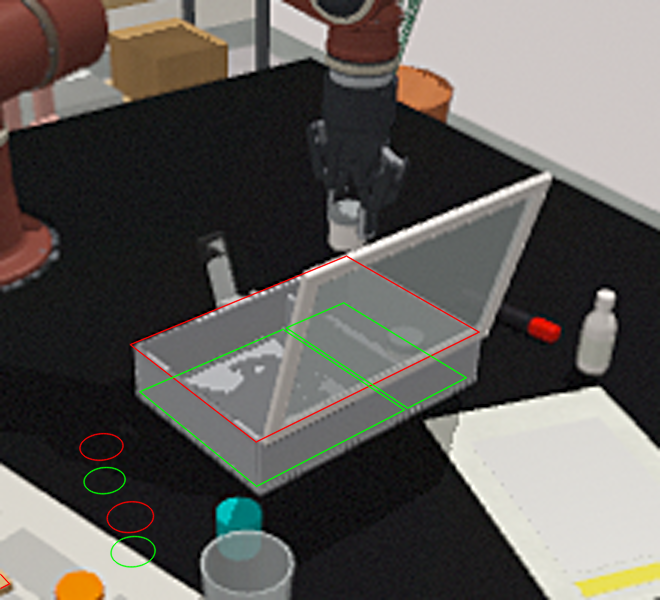

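View pics/o12.png

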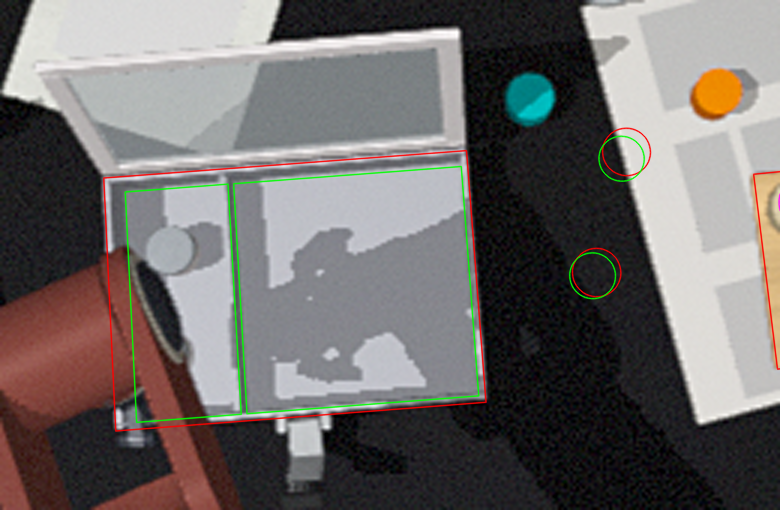

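Call:
play_rows([
  {"x": 0,"y": 0.4,"z": -2.8,"turn": 0,"jaw": 3.6},
  {"x": 0,"y": 0,"z": -3.3,"turn": 0,"jaw": 3.6},
  {"x": 0,"y": 0,"z": -3.0,"turn": 0,"jaw": 3.6},
  {"x": 0,"y": 0,"z": -2.0,"turn": 0,"jaw": 3.6},
  {"x": 0,"y": 0,"z": -0.7,"turn": 0,"jaw": 3.6},
  {"x": 0,"y": 0,"z": 0,"turn": 0,"jaw": 3.6},
  {"x": 0,"y": 0,"z": 0,"turn": 0,"jaw": 3.6},
])

```text
t: 12.7
tool_pos: [0.4374, 0.2797, 0.0243]
tool_rot: [-1.238, 1.16, -1.161]
contact_force: [-0.4, 0.0, -1.2]
opening: 0.0393
```

Call:
play_rows([
  {"x": 0,"y": 0,"z": -0.6,"turn": 0,"jaw": 3.6},
  {"x": 0,"y": 0,"z": 0,"turn": 0,"jaw": 3.6},
  {"x": 0,"y": 0,"z": 0,"turn": 0,"jaw": 5.4},
  {"x": 0,"y": 0,"z": 0,"turn": 0,"jaw": 5.4},
  {"x": 0,"y": 0,"z": 0,"turn": 0,"jaw": 5.4},
  {"x": 0,"y": 0,"z": 0,"turn": 0,"jaw": 5.4},
])

```text
t: 13.2
tool_pos: [0.4362, 0.2801, 0.0176]
tool_rot: [-1.24, 1.16, -1.16]
contact_force: [-0.8, 0.6, 0.7]
opening: 0.0541
```

Call:
play_rows([
  {"x": 0,"y": 0,"z": 2,"turn": 0,"jaw": 5.4},
  {"x": 0,"y": 0,"z": 3.5,"turn": 0,"jaw": 5.4},
  {"x": 0,"y": 0,"z": 3.5,"turn": 0,"jaw": 5.4},
  {"x": 0,"y": 0,"z": 3.5,"turn": 0,"jaw": 5.4},
  {"x": 1.8,"y": -2.5,"z": 2,"turn": 0,"jaw": 5.4},
  {"x": 2,"y": -3,"z": 0,"turn": 0,"jaw": 8.5},
  {"x": 2,"y": -3.4,"z": 0,"turn": 0,"jaw": 8.5},
  {"x": 0,"y": -3.8,"z": 0,"turn": 0,"jaw": 8.5},
])

```text
t: 13.87
tool_pos: [0.4968, 0.152, 0.1639]
tool_rot: [-1.237, 1.157, -1.161]
contact_force: [0.3, 0.1, -0.3]
opening: 0.0847
```

```bash
python3 - <<'E'
from m import *
st(); t=snap('top'); over(t,curves(),130,390,150,320,3,'o13.png')
E
```

```text
t 13.87 tcp [0.4968 0.152  0.1639] az 3.9 tilt [ 0.004  0.    -1.   ] q [ 0.15 -0.15  1.93 -0.    1.37  0.09] F [ 0.3  0.1 -0.3] op 0.0847
```

View pics/o13.png

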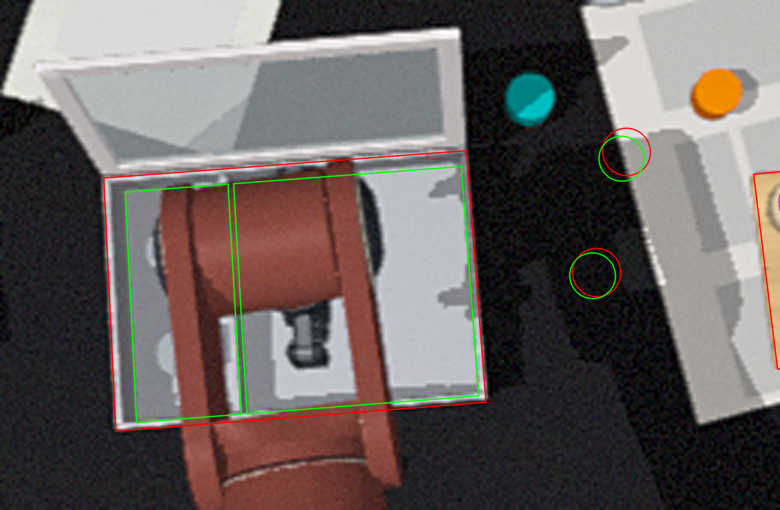

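Call:
play_rows([
  {"x": 0,"y": -3.5,"z": 0,"turn": 0,"jaw": 8.5},
  {"x": 0,"y": -3.6,"z": 0,"turn": 0,"jaw": 8.5},
  {"x": 0,"y": -3.6,"z": 0,"turn": 0,"jaw": 8.5},
  {"x": 0,"y": -3.6,"z": 0,"turn": 0,"jaw": 8.5},
  {"x": 0.9,"y": -3.6,"z": 0,"turn": 0,"jaw": 8.5},
  {"x": 0.9,"y": -3.6,"z": 0,"turn": 0,"jaw": 8.5},
  {"x": 0.9,"y": -3.6,"z": 0,"turn": 0,"jaw": 8.5},
  {"x": 0.9,"y": -3.6,"z": 0,"turn": 0,"jaw": 8.5},
])

```text
t: 14.58
tool_pos: [0.53, -0.1358, 0.1624]
tool_rot: [-1.24, 1.16, -1.16]
contact_force: [0.3, 0.3, 0.9]
opening: 0.0848
```

Call:
play_rows([
  {"x": 0.9,"y": -3.6,"z": 0,"turn": 0,"jaw": 8.5},
  {"x": 0.9,"y": -3.6,"z": 0,"turn": 0,"jaw": 8.5},
  {"x": 0.9,"y": -3.2,"z": 0,"turn": 0,"jaw": 8.5},
  {"x": 0,"y": -2.0,"z": 0,"turn": 0,"jaw": 8.5},
  {"x": 0,"y": 0,"z": -2.5,"turn": 0,"jaw": 8.5},
  {"x": 0,"y": 0,"z": -2.5,"turn": 0,"jaw": 8.5},
  {"x": 0,"y": 0,"z": 0,"turn": 0,"jaw": 8.5},
  {"x": 0,"y": 0,"z": 0,"turn": 0,"jaw": 8.5},
])

```text
t: 15.25
tool_pos: [0.5557, -0.2571, 0.1103]
tool_rot: [-1.241, 1.164, -1.156]
contact_force: [0.0, 0.2, 0.0]
opening: 0.0848
```

```bash
python3 - <<'E'
from m import *
st(); s=snap('scene'); over(s,curves(),60,300,160,340,3,'o14.png')
t=snap('top'); over(t,curves(),130,310,155,300,4,'o15.png');st()
E
```

```text
t 15.25 tcp [ 0.5557 -0.2571  0.1103] az 3.8 tilt [-0.004  0.002 -1.   ] q [-0.55  0.13  1.74  0.    1.28 -0.62] F [0.  0.2 0. ] op 0.0848
t 15.35 tcp [ 0.5578 -0.2581  0.1137] az 3.8 tilt [ 0.001 -0.001 -1.   ] q [-0.55  0.13  1.74 -0.    1.28 -0.62] F [-0.1  0.2  0.3] op 0.0850
```

View pics/o14.png

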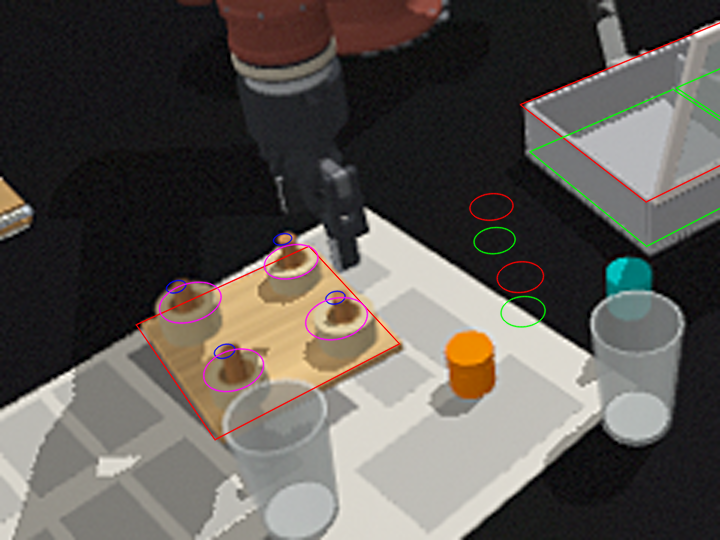

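View pics/o15.png

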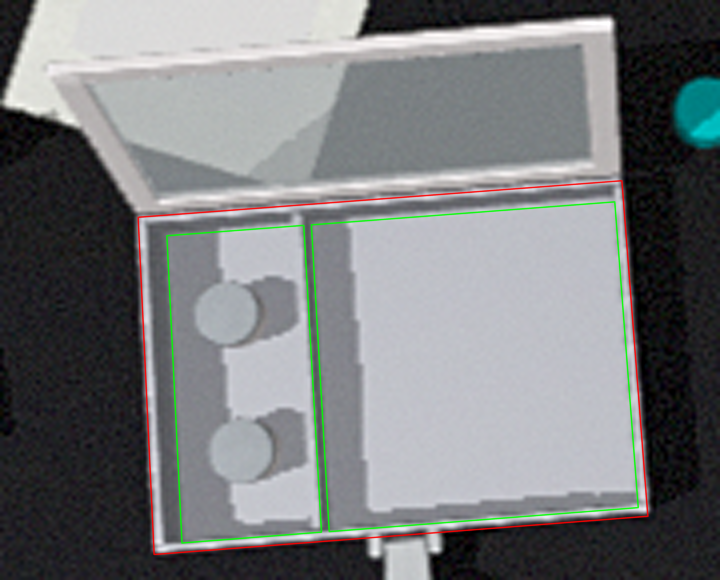

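Call:
play_rows([
  {"x": 0.3,"y": 0,"z": -2.5,"turn": 0,"jaw": 8.5},
  {"x": 0,"y": 0,"z": -3.0,"turn": 0,"jaw": 8.5},
  {"x": 0,"y": 0,"z": -2.5,"turn": 0,"jaw": 8.5},
  {"x": 0,"y": 0,"z": -1.6,"turn": 0,"jaw": 8.5},
  {"x": 0,"y": 0,"z": 0,"turn": 0,"jaw": 8.5},
  {"x": 0,"y": 0,"z": 0,"turn": 0,"jaw": 8.5},
])

```text
t: 15.85
tool_pos: [0.5607, -0.258, 0.0173]
tool_rot: [-1.24, 1.159, -1.16]
contact_force: [-0.2, 0.1, 0.4]
opening: 0.0849
```

Call:
play_rows([
  {"x": 0,"y": 0,"z": 0,"turn": 0,"jaw": 4.4},
  {"x": 0,"y": 0,"z": 0,"turn": 0,"jaw": 4.4},
  {"x": 0,"y": 0,"z": 0,"turn": 0,"jaw": 4.4},
  {"x": 0,"y": 0,"z": 0,"turn": 0,"jaw": 4.4},
  {"x": 0,"y": 0,"z": 0,"turn": 0,"jaw": 4.4},
])

```text
t: 16.27
tool_pos: [0.5618, -0.259, 0.0193]
tool_rot: [-1.239, 1.157, -1.163]
contact_force: [-0.9, 1.1, 6.9]
opening: 0.0502
```

```bash
python3 - <<'E'
from m import *
st(); s=snap('scene'); over(s,[],60,300,160,340,3,'o16.png')
E
```

```text
t 16.27 tcp [ 0.5618 -0.259   0.0193] az 3.8 tilt [ 0.003 -0.002 -1.   ] q [-0.55  0.25  1.77 -0.    1.12 -0.62] F [-0.9  1.1  6.9] op 0.0502
```

View pics/o16.png

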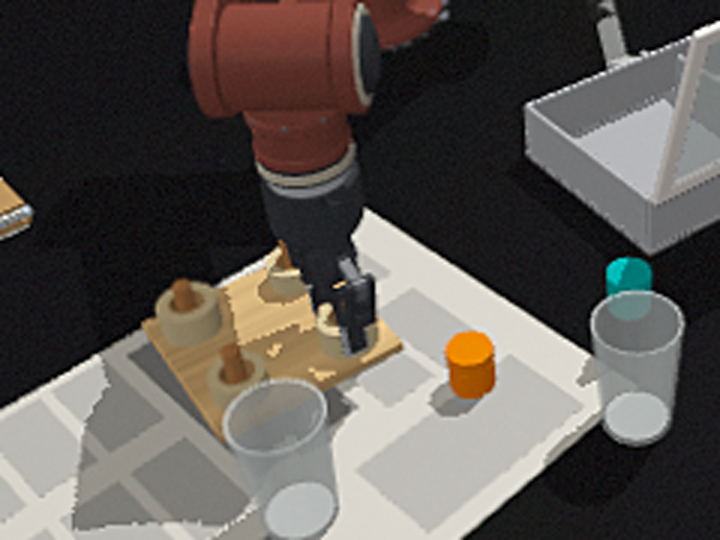

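Call:
play_rows([
  {"x": 0,"y": 0,"z": 2.0,"turn": 0,"jaw": 4.4},
  {"x": 0,"y": 0,"z": 3.3,"turn": 0,"jaw": 4.4},
  {"x": 0,"y": 0,"z": 3.3,"turn": 0,"jaw": 4.4},
  {"x": 0,"y": 0,"z": 3.3,"turn": 0,"jaw": 4.4},
  {"x": 0,"y": 1.5,"z": 2,"turn": 0,"jaw": 4.4},
  {"x": -0.5,"y": 3.3,"z": 0,"turn": 0,"jaw": 4.4},
  {"x": -0.5,"y": 3.5,"z": 0,"turn": 0,"jaw": 4.4},
  {"x": -0.5,"y": 3.6,"z": 0,"turn": 0,"jaw": 4.4},
])

```text
t: 16.98
tool_pos: [0.5455, -0.1385, 0.1573]
tool_rot: [-1.238, 1.158, -1.164]
contact_force: [0.4, 0.3, -1.3]
opening: 0.0502
```

Call:
play_rows([
  {"x": -0.5,"y": 3.6,"z": 0,"turn": 0,"jaw": 4.4},
  {"x": 0,"y": 3.6,"z": 0,"turn": 0,"jaw": 4.4},
  {"x": 0,"y": 3.6,"z": 0,"turn": 0,"jaw": 4.4},
  {"x": 0,"y": 3.6,"z": 0,"turn": 0,"jaw": 4.4},
  {"x": 0,"y": 3.5,"z": 0,"turn": 0,"jaw": 4.4},
  {"x": 0,"y": 3.0,"z": 0,"turn": 0,"jaw": 4.4},
  {"x": 0,"y": 1.3,"z": 0,"turn": 0,"jaw": 4.4},
  {"x": 0,"y": 0,"z": 0,"turn": 0,"jaw": 4.4},
])

```text
t: 17.65
tool_pos: [0.5401, 0.0854, 0.1562]
tool_rot: [-1.24, 1.156, -1.158]
contact_force: [0.2, -0.1, -1.2]
opening: 0.0506
```

```bash
python3 - <<'E'
from m import *
st(); s=snap('scene'); over(s,[],80,380,120,340,2.5,'o17.png');st()
E
```

```text
t 17.65 tcp [0.5401 0.0854 0.1562] az 4.0 tilt [ 0.001  0.    -1.   ] q [ 0.02 -0.08  1.87  0.    1.35 -0.05] F [ 0.2 -0.1 -1.2] op 0.0506
t 17.70 tcp [0.5403 0.0837 0.156 ] az 3.9 tilt [ 0.001 -0.001 -1.   ] q [ 0.02 -0.08  1.87 -0.    1.35 -0.05] F [-0.4 -0.4 -0.7] op 0.0504
```

View pics/o17.png

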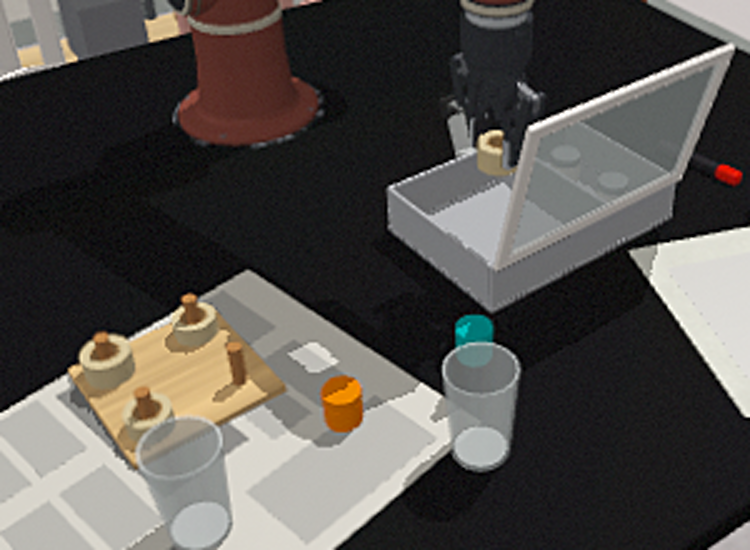

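Call:
play_rows([
  {"x": 0,"y": 0,"z": -3.0,"turn": 0,"jaw": 4.4},
  {"x": 0,"y": 0,"z": -3.5,"turn": 0,"jaw": 4.4},
  {"x": 0,"y": 0,"z": -3.2,"turn": 0,"jaw": 4.4},
  {"x": 0,"y": 0,"z": -2.8,"turn": 0,"jaw": 4.4},
  {"x": 0,"y": 0,"z": -1.3,"turn": 0,"jaw": 4.4},
  {"x": 0,"y": 0,"z": 0,"turn": 0,"jaw": 4.4},
  {"x": 0,"y": 0,"z": 0,"turn": 0,"jaw": 4.4},
])

```text
t: 18.28
tool_pos: [0.5406, 0.0818, 0.0175]
tool_rot: [-1.239, 1.161, -1.161]
contact_force: [0.1, -0.4, -0.6]
opening: 0.0501
```

Call:
play_rows([
  {"x": 0,"y": 0,"z": 0,"turn": 0,"jaw": 6.4},
  {"x": 0,"y": 0,"z": 0,"turn": 0,"jaw": 6.4},
  {"x": 0,"y": 0,"z": 0,"turn": 0,"jaw": 6.4},
  {"x": 0,"y": 0,"z": 2.5,"turn": 0,"jaw": 6.4},
  {"x": 0,"y": 0,"z": 3.5,"turn": 0,"jaw": 6.4},
  {"x": 0,"y": 0,"z": 3.5,"turn": 0,"jaw": 6.4},
  {"x": -0.5,"y": -1.5,"z": 3,"turn": 0,"jaw": 8.5},
  {"x": -0.6,"y": -3.3,"z": 1,"turn": 0,"jaw": 8.5},
])

```text
t: 18.95
tool_pos: [0.5325, 0.0365, 0.1595]
tool_rot: [-1.234, 1.149, -1.162]
contact_force: [1.8, 0.4, 1.4]
opening: 0.0844
```

Call:
play_rows([
  {"x": -0.8,"y": -3.4,"z": 0,"turn": 0,"jaw": 8.5},
  {"x": -0.8,"y": -3.4,"z": 0,"turn": 0,"jaw": 8.5},
  {"x": -0.8,"y": -3.4,"z": 0,"turn": 0,"jaw": 8.5},
  {"x": -0.8,"y": -3.4,"z": 0,"turn": 0,"jaw": 8.5},
  {"x": -0.8,"y": -3.4,"z": 0,"turn": 0,"jaw": 8.5},
  {"x": -0.8,"y": -3.4,"z": 0,"turn": 0,"jaw": 8.5},
  {"x": -0.8,"y": -3.4,"z": 0,"turn": 0,"jaw": 8.5},
  {"x": -0.8,"y": -3.4,"z": 0,"turn": 0,"jaw": 8.5},
])

```text
t: 19.62
tool_pos: [0.4647, -0.2388, 0.1533]
tool_rot: [-1.24, 1.158, -1.162]
contact_force: [0.1, -0.8, 0.1]
opening: 0.0848
```

Call:
play_rows([
  {"x": -0.8,"y": -2.4,"z": 0,"turn": 0,"jaw": 8.5},
  {"x": 0,"y": 0,"z": -2.5,"turn": 0,"jaw": 8.5},
  {"x": 0,"y": 0,"z": -2.5,"turn": 0,"jaw": 8.5},
  {"x": 0,"y": 0,"z": 0,"turn": 0,"jaw": 8.5},
])

```text
t: 19.95
tool_pos: [0.4542, -0.2597, 0.098]
tool_rot: [-1.24, 1.168, -1.154]
contact_force: [-0.8, 2.0, -1.5]
opening: 0.0851
```

```bash
python3 - <<'E'
from m import *
t=snap('top'); over(t,curves(),130,310,155,300,4,'o18.png');s=snap('scene'); over(s,curves(),60,300,160,340,3,'o19.png'); st()
E
```

```text
t 20.05 tcp [ 0.4566 -0.2606  0.1021] az 3.8 tilt [-0.001  0.001 -1.   ] q [-0.66 -0.07  1.96 -0.    1.25 -0.73] F [0.1 0.5 0.8] op 0.0848
```

View pics/o18.png

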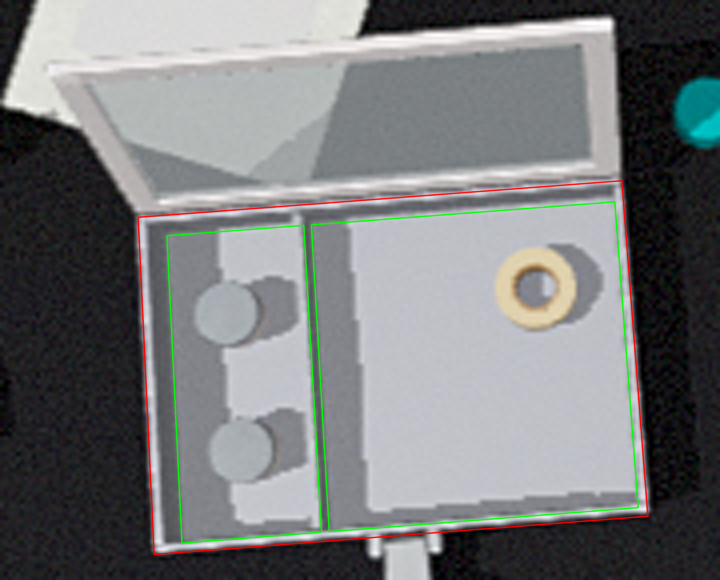

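View pics/o19.png

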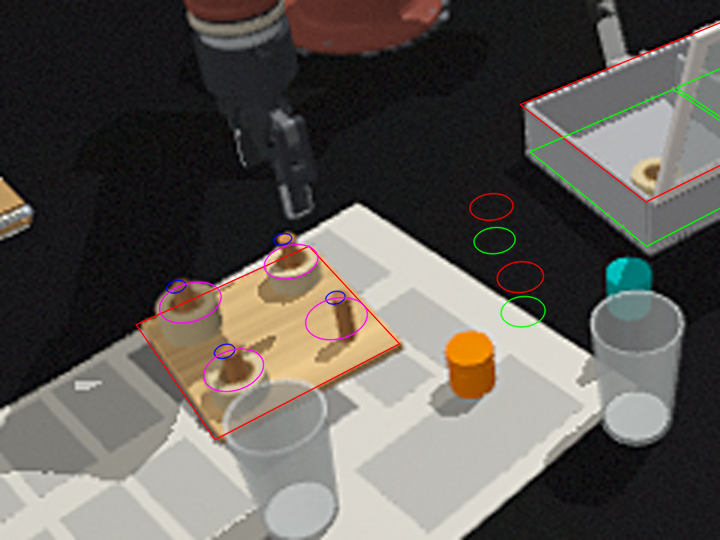

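Call:
play_rows([
  {"x": 0.3,"y": -0.1,"z": -2.5,"turn": 0,"jaw": 8.5},
  {"x": 0,"y": 0,"z": -3.0,"turn": 0,"jaw": 8.5},
  {"x": 0,"y": 0,"z": -2.0,"turn": 0,"jaw": 8.5},
  {"x": 0,"y": 0,"z": -1.2,"turn": 0,"jaw": 8.5},
  {"x": 0,"y": 0,"z": 0,"turn": 0,"jaw": 8.5},
  {"x": 0,"y": 0,"z": 0,"turn": 0,"jaw": 8.5},
])

```text
t: 20.55
tool_pos: [0.461, -0.2623, 0.0165]
tool_rot: [-1.24, 1.158, -1.161]
contact_force: [0.6, 0.3, 0.4]
opening: 0.0852
```

Call:
play_rows([
  {"x": 0,"y": 0,"z": 0,"turn": 0,"jaw": 4.0},
  {"x": 0,"y": 0,"z": 0,"turn": 0,"jaw": 4.0},
  {"x": 0,"y": 0,"z": 0,"turn": 0,"jaw": 4.0},
  {"x": 0,"y": 0,"z": 0,"turn": 0,"jaw": 4.0},
  {"x": 0,"y": 0,"z": 0,"turn": 0,"jaw": 4.0},
])

```text
t: 20.97
tool_pos: [0.4613, -0.263, 0.0175]
tool_rot: [-1.24, 1.158, -1.163]
contact_force: [-0.3, 0.9, 6.1]
opening: 0.046
```

Call:
play_rows([
  {"x": 0,"y": 0,"z": 2.0,"turn": 0,"jaw": 4.0},
  {"x": 0,"y": 0,"z": 3.3,"turn": 0,"jaw": 4.0},
  {"x": 0,"y": 0,"z": 3.3,"turn": 0,"jaw": 4.0},
  {"x": 0,"y": 0,"z": 3.3,"turn": 0,"jaw": 4.0},
  {"x": 0,"y": 1.5,"z": 2,"turn": 0,"jaw": 4.0},
  {"x": 0.7,"y": 3.3,"z": 0,"turn": 0,"jaw": 4.0},
  {"x": 0.7,"y": 3.5,"z": 0,"turn": 0,"jaw": 4.0},
  {"x": 0.7,"y": 3.6,"z": 0,"turn": 0,"jaw": 4.0},
])

```text
t: 21.63
tool_pos: [0.4816, -0.1424, 0.1559]
tool_rot: [-1.238, 1.159, -1.164]
contact_force: [0.2, 0.0, -0.5]
opening: 0.0456
```

Call:
play_rows([
  {"x": 0.7,"y": 3.6,"z": 0,"turn": 0,"jaw": 4.0},
  {"x": 0.7,"y": 3.6,"z": 0,"turn": 0,"jaw": 4.0},
  {"x": 0.7,"y": 3.6,"z": 0,"turn": 0,"jaw": 4.0},
  {"x": 0.7,"y": 3.6,"z": 0,"turn": 0,"jaw": 4.0},
  {"x": 0.7,"y": 3.6,"z": 0,"turn": 0,"jaw": 4.0},
  {"x": 0.7,"y": 3.6,"z": 0,"turn": 0,"jaw": 4.0},
  {"x": 0.7,"y": 3.6,"z": 0,"turn": 0,"jaw": 4.0},
  {"x": 0.3,"y": 3.3,"z": 0,"turn": 0,"jaw": 4.0},
])

```text
t: 22.3
tool_pos: [0.5336, 0.1441, 0.155]
tool_rot: [-1.239, 1.159, -1.16]
contact_force: [0.5, -0.6, -0.8]
opening: 0.046
```

Call:
play_rows([
  {"x": 0,"y": 0,"z": -2.0,"turn": 0,"jaw": 4.0},
  {"x": 0,"y": 0,"z": -2.0,"turn": 0,"jaw": 4.0},
  {"x": 0,"y": 0,"z": 0,"turn": 0,"jaw": 4.0},
  {"x": 0,"y": 0,"z": 0,"turn": 0,"jaw": 4.0},
])

```text
t: 22.63
tool_pos: [0.5321, 0.1419, 0.1134]
tool_rot: [-1.242, 1.162, -1.159]
contact_force: [-0.6, -0.0, 0.2]
opening: 0.0459
```

Call:
play_rows([
  {"x": 0.3,"y": 3.5,"z": 0,"turn": 0,"jaw": 4.0},
  {"x": 0,"y": 0,"z": -3.0,"turn": 0,"jaw": 4.0},
  {"x": 0,"y": 0,"z": -3.3,"turn": 0,"jaw": 4.0},
  {"x": 0,"y": 0,"z": -2.2,"turn": 0,"jaw": 4.0},
  {"x": 0,"y": 0,"z": -1.2,"turn": 0,"jaw": 4.0},
  {"x": 0,"y": 0,"z": 0,"turn": 0,"jaw": 4.0},
  {"x": 0,"y": 0,"z": 0,"turn": 0,"jaw": 4.0},
])

```text
t: 23.22
tool_pos: [0.537, 0.1767, 0.0184]
tool_rot: [-1.239, 1.16, -1.161]
contact_force: [-0.8, -0.6, -0.3]
opening: 0.0458
```

Call:
play_rows([
  {"x": 0,"y": 0,"z": 0,"turn": 0,"jaw": 6.2},
  {"x": 0,"y": 0,"z": 0,"turn": 0,"jaw": 6.2},
  {"x": 0,"y": 0,"z": 0,"turn": 0,"jaw": 6.2},
  {"x": 0,"y": 0,"z": 2.5,"turn": 0,"jaw": 6.2},
  {"x": 0,"y": 0,"z": 3.5,"turn": 0,"jaw": 6.2},
  {"x": 0,"y": 0,"z": 3.5,"turn": 0,"jaw": 6.2},
  {"x": 0,"y": -1.5,"z": 3,"turn": 0,"jaw": 8.5},
  {"x": 0,"y": -3.5,"z": 1,"turn": 0,"jaw": 8.5},
])

```text
t: 23.88
tool_pos: [0.5404, 0.1293, 0.1616]
tool_rot: [-1.23, 1.148, -1.162]
contact_force: [2.6, -0.3, 1.2]
opening: 0.0833
```

Call:
play_rows([
  {"x": -0.5,"y": -3.4,"z": 0,"turn": 0,"jaw": 8.5},
  {"x": 0,"y": -3.5,"z": 0,"turn": 0,"jaw": 8.5},
  {"x": 0,"y": -3.6,"z": 0,"turn": 0,"jaw": 8.5},
  {"x": 0,"y": -3.6,"z": 0,"turn": 0,"jaw": 8.5},
  {"x": 0,"y": -3.6,"z": 0,"turn": 0,"jaw": 8.5},
  {"x": 0.5,"y": -3.6,"z": 0,"turn": 0,"jaw": 8.5},
  {"x": 0.5,"y": -3.6,"z": 0,"turn": 0,"jaw": 8.5},
  {"x": 0.5,"y": -3.6,"z": 0,"turn": 0,"jaw": 8.5},
])

```text
t: 24.55
tool_pos: [0.5471, -0.1605, 0.1554]
tool_rot: [-1.238, 1.156, -1.164]
contact_force: [0.3, 0.6, 1.2]
opening: 0.0851
```

Call:
play_rows([
  {"x": 0.5,"y": -3.6,"z": 0,"turn": 0,"jaw": 8.5},
  {"x": 0.5,"y": -3.6,"z": 0,"turn": 0,"jaw": 8.5},
  {"x": 0.5,"y": -3.6,"z": 0,"turn": 0,"jaw": 8.5},
  {"x": 0.5,"y": -3.6,"z": 0,"turn": 0,"jaw": 8.5},
  {"x": 0,"y": -3.0,"z": 0,"turn": 0,"jaw": 8.5},
  {"x": 0,"y": -1.8,"z": -1.0,"turn": 0,"jaw": 8.5},
  {"x": 0,"y": 0,"z": -3.5,"turn": 0,"jaw": 8.5},
  {"x": 0,"y": 0,"z": 0,"turn": 0,"jaw": 8.5},
])

```text
t: 25.22
tool_pos: [0.5638, -0.35, 0.1036]
tool_rot: [-1.239, 1.167, -1.157]
contact_force: [-1.4, 1.7, -2.6]
opening: 0.0849
```

```bash
python3 - <<'E'
from m import *
t=snap('top'); over(t,curves(),130,310,155,300,4,'o20.png');s=snap('scene'); over(s,curves(),60,300,160,340,3,'o21.png'); st()
E
```

```text
t 25.32 tcp [ 0.5655 -0.3496  0.1073] az 3.8 tilt [-0.001  0.001 -1.   ] q [-0.67  0.25  1.61  0.    1.28 -0.73] F [-0.  -0.3  0.5] op 0.0852
```

View pics/o20.png

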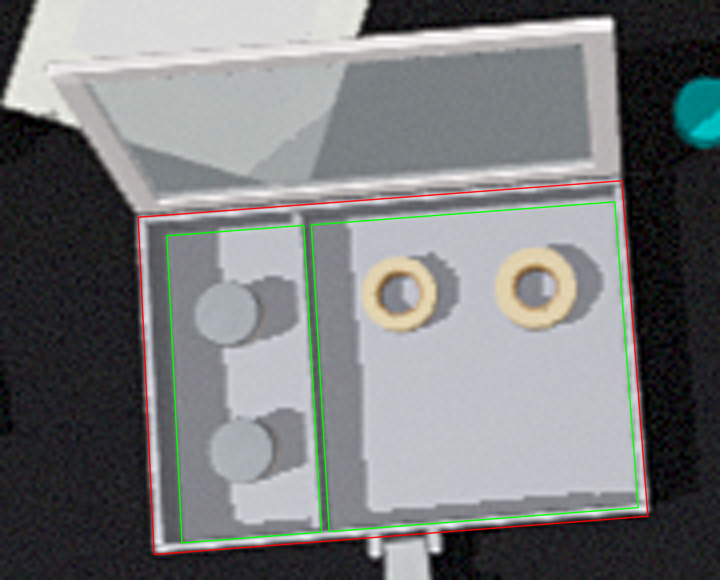

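View pics/o21.png

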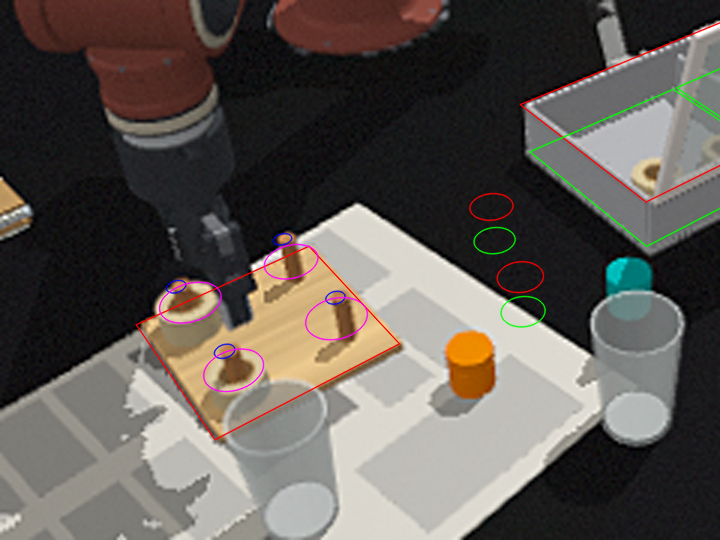

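Call:
play_rows([
  {"x": 0,"y": -0.1,"z": -2.8,"turn": 0,"jaw": 8.5},
  {"x": 0,"y": 0,"z": -3.0,"turn": 0,"jaw": 8.5},
  {"x": 0,"y": 0,"z": -2.2,"turn": 0,"jaw": 8.5},
  {"x": 0,"y": 0,"z": -1.3,"turn": 0,"jaw": 8.5},
  {"x": 0,"y": 0,"z": 0,"turn": 0,"jaw": 8.5},
  {"x": 0,"y": 0,"z": 0,"turn": 0,"jaw": 8.5},
])

```text
t: 25.82
tool_pos: [0.5669, -0.351, 0.0158]
tool_rot: [-1.24, 1.158, -1.161]
contact_force: [0.1, 0.2, 2.4]
opening: 0.0852
```

Call:
play_rows([
  {"x": 0,"y": 0,"z": 0,"turn": 0,"jaw": 4.0},
  {"x": 0,"y": 0,"z": 0,"turn": 0,"jaw": 4.0},
  {"x": 0,"y": 0,"z": 0,"turn": 0,"jaw": 4.0},
  {"x": 0,"y": 0,"z": 0,"turn": 0,"jaw": 4.0},
  {"x": 0,"y": 0,"z": 0,"turn": 0,"jaw": 4.0},
])

```text
t: 26.23
tool_pos: [0.5676, -0.3521, 0.0169]
tool_rot: [-1.239, 1.157, -1.163]
contact_force: [-0.1, 0.4, 6.3]
opening: 0.046
```

Call:
play_rows([
  {"x": 0,"y": 0,"z": 2.0,"turn": 0,"jaw": 4.0},
  {"x": 0,"y": 0,"z": 3.3,"turn": 0,"jaw": 4.0},
  {"x": 0,"y": 0,"z": 3.3,"turn": 0,"jaw": 4.0},
  {"x": 0,"y": 0,"z": 3.3,"turn": 0,"jaw": 4.0},
  {"x": 0,"y": 1.5,"z": 2,"turn": 0,"jaw": 4.0},
  {"x": -0.9,"y": 3.3,"z": 0,"turn": 0,"jaw": 4.0},
  {"x": -1,"y": 3.5,"z": 0,"turn": 0,"jaw": 4.0},
  {"x": -1,"y": 3.5,"z": 0,"turn": 0,"jaw": 4.0},
])

```text
t: 26.9
tool_pos: [0.5369, -0.2323, 0.1543]
tool_rot: [-1.239, 1.16, -1.162]
contact_force: [0.7, -0.1, -1.0]
opening: 0.0458
```

Call:
play_rows([
  {"x": -1,"y": 3.5,"z": 0,"turn": 0,"jaw": 4.0},
  {"x": -1,"y": 3.5,"z": 0,"turn": 0,"jaw": 4.0},
  {"x": -1,"y": 3.5,"z": 0,"turn": 0,"jaw": 4.0},
  {"x": -1,"y": 3.5,"z": 0,"turn": 0,"jaw": 4.0},
  {"x": -1,"y": 3.5,"z": 0,"turn": 0,"jaw": 4.0},
  {"x": -1,"y": 3.5,"z": 0,"turn": 0,"jaw": 4.0},
  {"x": -1,"y": 3.5,"z": 0,"turn": 0,"jaw": 4.0},
  {"x": -1,"y": 3.5,"z": 0,"turn": 0,"jaw": 4.0},
])

```text
t: 27.57
tool_pos: [0.4563, 0.0484, 0.1537]
tool_rot: [-1.239, 1.16, -1.161]
contact_force: [0.8, 0.6, 0.3]
opening: 0.0457
```

Call:
play_rows([
  {"x": -0.8,"y": 2.6,"z": 0,"turn": 0,"jaw": 4.0},
  {"x": 0,"y": 0,"z": -2.0,"turn": 0,"jaw": 4.0},
  {"x": 0,"y": 0,"z": -2.0,"turn": 0,"jaw": 4.0},
  {"x": 0,"y": 0,"z": 0,"turn": 0,"jaw": 4.0},
  {"x": 0,"y": 0,"z": 0,"turn": 0,"jaw": 4.0},
])

```text
t: 27.98
tool_pos: [0.4481, 0.073, 0.1125]
tool_rot: [-1.242, 1.162, -1.159]
contact_force: [0.2, -1.2, 0.2]
opening: 0.0455
```

Call:
play_rows([
  {"x": 0,"y": 0.1,"z": -2.8,"turn": 0,"jaw": 4.0},
  {"x": 0,"y": 0,"z": -3.3,"turn": 0,"jaw": 4.0},
  {"x": 0,"y": 0,"z": -2.3,"turn": 0,"jaw": 4.0},
  {"x": 0,"y": 0,"z": -1.3,"turn": 0,"jaw": 4.0},
  {"x": 0,"y": 0,"z": 0,"turn": 0,"jaw": 4.0},
  {"x": 0,"y": 0,"z": 0,"turn": 0,"jaw": 4.0},
])

```text
t: 28.48
tool_pos: [0.4508, 0.0735, 0.0178]
tool_rot: [-1.238, 1.159, -1.162]
contact_force: [-0.8, -0.3, -1.0]
opening: 0.0462
```

Call:
play_rows([
  {"x": 0,"y": 0,"z": 0,"turn": 0,"jaw": 6.2},
  {"x": 0,"y": 0,"z": 0,"turn": 0,"jaw": 6.2},
  {"x": 0,"y": 0,"z": 0,"turn": 0,"jaw": 6.2},
  {"x": 0,"y": 0,"z": 2.5,"turn": 0,"jaw": 6.2},
  {"x": 0,"y": 0,"z": 3.5,"turn": 0,"jaw": 6.2},
  {"x": 0,"y": 0,"z": 3.5,"turn": 0,"jaw": 6.2},
  {"x": 0,"y": -1.5,"z": 3,"turn": 0,"jaw": 8.5},
  {"x": 0,"y": -3.5,"z": 1,"turn": 0,"jaw": 8.5},
])

```text
t: 29.15
tool_pos: [0.4512, 0.0254, 0.1569]
tool_rot: [-1.236, 1.151, -1.16]
contact_force: [1.8, -1.2, 1.4]
opening: 0.0836
```

Call:
play_rows([
  {"x": 0.2,"y": -3.5,"z": 0,"turn": 0,"jaw": 8.5},
  {"x": 0.2,"y": -3.5,"z": 0,"turn": 0,"jaw": 8.5},
  {"x": 0.2,"y": -3.5,"z": 0,"turn": 0,"jaw": 8.5},
  {"x": 0.2,"y": -3.5,"z": 0,"turn": 0,"jaw": 8.5},
  {"x": 0.2,"y": -3.5,"z": 0,"turn": 0,"jaw": 8.5},
  {"x": 0.2,"y": -3.5,"z": 0,"turn": 0,"jaw": 8.5},
  {"x": 0.2,"y": -3.5,"z": 0,"turn": 0,"jaw": 8.5},
  {"x": 0.2,"y": -3.5,"z": 0,"turn": 0,"jaw": 8.5},
])

```text
t: 29.82
tool_pos: [0.4642, -0.2574, 0.1511]
tool_rot: [-1.24, 1.162, -1.159]
contact_force: [-0.1, 0.6, 0.3]
opening: 0.0849
```

Call:
play_rows([
  {"x": 0.2,"y": -3.5,"z": 0,"turn": 0,"jaw": 8.5},
  {"x": 0.2,"y": -3.5,"z": 0,"turn": 0,"jaw": 8.5},
  {"x": 0.2,"y": -2.0,"z": 0,"turn": 0,"jaw": 8.5},
  {"x": 0,"y": -0.7,"z": -1.5,"turn": 0,"jaw": 8.5},
  {"x": 0,"y": 0,"z": -3,"turn": 0,"jaw": 8.5},
  {"x": 0,"y": 0,"z": 0,"turn": 0,"jaw": 8.5},
])

```text
t: 30.32
tool_pos: [0.4677, -0.3507, 0.1003]
tool_rot: [-1.239, 1.171, -1.151]
contact_force: [-1.2, 1.4, -1.2]
opening: 0.0852
```

```bash
python3 - <<'E'
from m import *
t=snap('top'); over(t,curves(),130,310,155,300,4,'o22.png');s=snap('scene'); over(s,curves(),60,300,160,340,3,'o23.png'); st()
E
```

```text
t 30.42 tcp [ 0.4698 -0.3517  0.1047] az 3.8 tilt [-0.004  0.003 -1.   ] q [-0.77  0.08  1.81  0.    1.26 -0.84] F [ 0.  -0.4 -0.1] op 0.0849
```

View pics/o22.png

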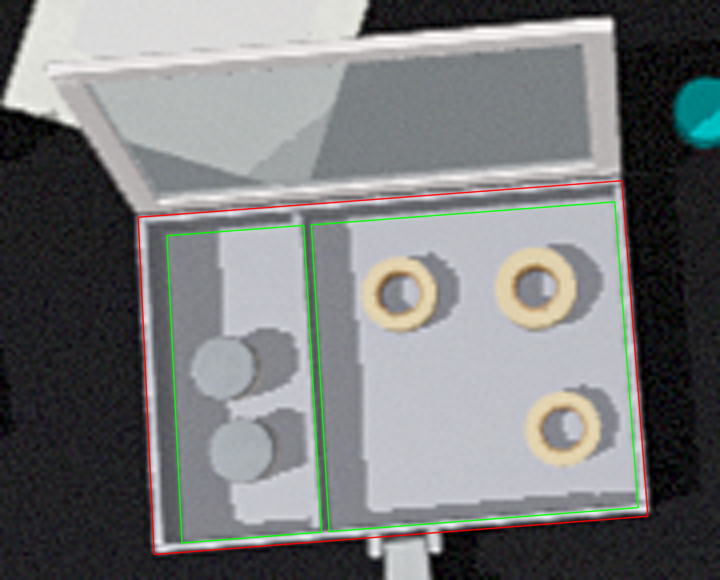

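View pics/o23.png

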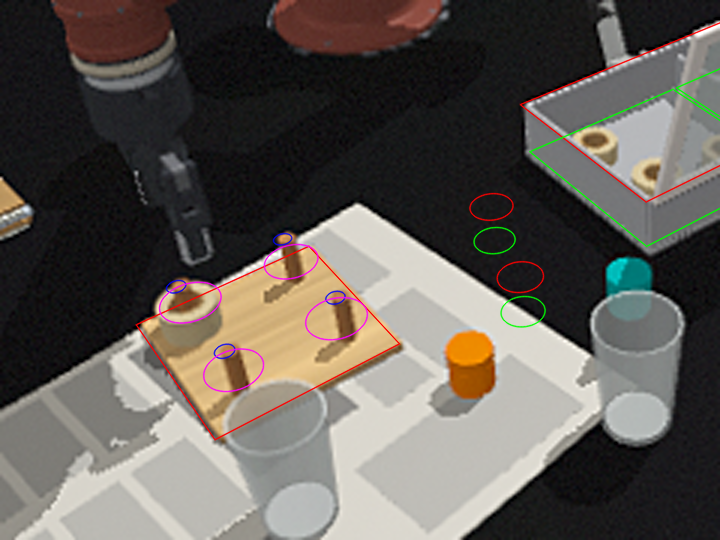

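Call:
play_rows([
  {"x": 0,"y": -0.4,"z": -2.6,"turn": 0,"jaw": 8.5},
  {"x": 0,"y": 0,"z": -3.0,"turn": 0,"jaw": 8.5},
  {"x": 0,"y": 0,"z": -2.0,"turn": 0,"jaw": 8.5},
  {"x": 0,"y": 0,"z": -1.2,"turn": 0,"jaw": 8.5},
  {"x": 0,"y": 0,"z": 0,"turn": 0,"jaw": 8.5},
  {"x": 0,"y": 0,"z": 0,"turn": 0,"jaw": 8.5},
])

```text
t: 30.92
tool_pos: [0.4716, -0.3571, 0.0194]
tool_rot: [-1.24, 1.159, -1.16]
contact_force: [0.9, -0.8, 0.3]
opening: 0.085
```

Call:
play_rows([
  {"x": 0,"y": 0,"z": 0,"turn": 0,"jaw": 4.4},
  {"x": 0,"y": 0,"z": 0,"turn": 0,"jaw": 4.4},
  {"x": 0,"y": 0,"z": 0,"turn": 0,"jaw": 4.4},
  {"x": 0,"y": 0,"z": 0,"turn": 0,"jaw": 4.4},
  {"x": 0,"y": 0,"z": 0,"turn": 0,"jaw": 4.4},
])

```text
t: 31.33
tool_pos: [0.4723, -0.3582, 0.0209]
tool_rot: [-1.24, 1.157, -1.163]
contact_force: [-1.0, 1.0, 6.2]
opening: 0.0505
```

Call:
play_rows([
  {"x": 0,"y": 0,"z": 2.0,"turn": 0,"jaw": 4.4},
  {"x": 0,"y": 0,"z": 3.3,"turn": 0,"jaw": 4.4},
  {"x": 0,"y": 0,"z": 3.3,"turn": 0,"jaw": 4.4},
  {"x": 0,"y": 0,"z": 3.3,"turn": 0,"jaw": 4.4},
  {"x": 0,"y": 1.5,"z": 2,"turn": 0,"jaw": 4.4},
  {"x": 0,"y": 3.3,"z": 0,"turn": 0,"jaw": 4.4},
  {"x": 0,"y": 3.5,"z": 0,"turn": 0,"jaw": 4.4},
  {"x": 0,"y": 3.5,"z": 0,"turn": 0,"jaw": 4.4},
])

```text
t: 32.0
tool_pos: [0.4714, -0.2384, 0.159]
tool_rot: [-1.239, 1.159, -1.163]
contact_force: [0.1, 0.4, -1.1]
opening: 0.0506
```

Call:
play_rows([
  {"x": 0,"y": 3.5,"z": 0,"turn": 0,"jaw": 4.4},
  {"x": 0,"y": 3.5,"z": 0,"turn": 0,"jaw": 4.4},
  {"x": 0,"y": 3.5,"z": 0,"turn": 0,"jaw": 4.4},
  {"x": 0,"y": 3.5,"z": 0,"turn": 0,"jaw": 4.4},
  {"x": 0,"y": 3.5,"z": 0,"turn": 0,"jaw": 4.4},
  {"x": 0,"y": 3.5,"z": 0,"turn": 0,"jaw": 4.4},
  {"x": 0,"y": 3.5,"z": 0,"turn": 0,"jaw": 4.4},
  {"x": 0,"y": 3.5,"z": 0,"turn": 0,"jaw": 4.4},
])

```text
t: 32.67
tool_pos: [0.4711, 0.0426, 0.1583]
tool_rot: [-1.238, 1.159, -1.161]
contact_force: [0.9, -0.6, 0.0]
opening: 0.0504
```

Call:
play_rows([
  {"x": 0,"y": 3.5,"z": 0,"turn": 0,"jaw": 4.4},
  {"x": -0.6,"y": 3.5,"z": 0,"turn": 0,"jaw": 4.4},
  {"x": -1.0,"y": 3.5,"z": 0,"turn": 0,"jaw": 4.4},
  {"x": -1.0,"y": 2.5,"z": 0,"turn": 0,"jaw": 4.4},
  {"x": 0,"y": 0.5,"z": -2.0,"turn": 0,"jaw": 4.4},
  {"x": 0,"y": 0,"z": -2.0,"turn": 0,"jaw": 4.4},
  {"x": 0,"y": 0,"z": 0,"turn": 0,"jaw": 4.4},
  {"x": 0,"y": 0,"z": 0,"turn": 0,"jaw": 4.4},
])

```text
t: 33.33
tool_pos: [0.4443, 0.1759, 0.1168]
tool_rot: [-1.242, 1.161, -1.159]
contact_force: [-0.4, 0.3, -0.1]
opening: 0.0505
```

```bash
python3 - <<'E'
from m import *
s=snap('scene'); over(s,curves(),120,380,100,300,2.8,'o24.png'); st()
E
```

```text
t 33.38 tcp [0.4453 0.1759 0.118 ] az 3.8 tilt [ 0.  0. -1.] q [ 0.22 -0.21  2.05  0.    1.3   0.15] F [ 0.1  0.3 -0.2] op 0.0507
```

View pics/o24.png

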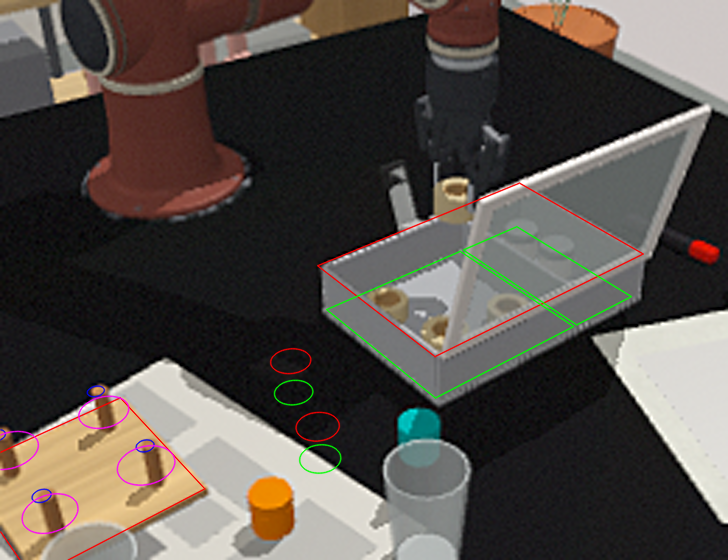

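Call:
play_rows([
  {"x": 0,"y": 0,"z": -2.8,"turn": 0,"jaw": 4.4},
  {"x": 0,"y": 0,"z": -3.3,"turn": 0,"jaw": 4.4},
  {"x": 0,"y": 0,"z": -2.4,"turn": 0,"jaw": 4.4},
  {"x": 0,"y": 0,"z": -1.4,"turn": 0,"jaw": 4.4},
  {"x": 0,"y": 0,"z": 0,"turn": 0,"jaw": 4.4},
  {"x": 0,"y": 0,"z": 0,"turn": 0,"jaw": 4.4},
])

```text
t: 33.88
tool_pos: [0.4464, 0.1758, 0.0197]
tool_rot: [-1.238, 1.16, -1.161]
contact_force: [0.0, 0.9, -0.7]
opening: 0.0505
```

Call:
play_rows([
  {"x": 0,"y": 0,"z": 0,"turn": 0,"jaw": 6.4},
  {"x": 0,"y": 0,"z": 0,"turn": 0,"jaw": 6.4},
  {"x": 0,"y": 0,"z": 0,"turn": 0,"jaw": 6.4},
  {"x": 0,"y": 0,"z": 2.5,"turn": 0,"jaw": 6.4},
  {"x": 0,"y": 0,"z": 3.5,"turn": 0,"jaw": 6.4},
  {"x": 0,"y": 0,"z": 3.5,"turn": 0,"jaw": 6.4},
  {"x": 0,"y": 0,"z": 3.5,"turn": 0,"jaw": 6.4},
  {"x": 0,"y": -2.5,"z": 2.5,"turn": 0,"jaw": 6.4},
])

```text
t: 34.55
tool_pos: [0.4463, 0.1531, 0.178]
tool_rot: [-1.236, 1.154, -1.158]
contact_force: [1.7, -0.8, 0.6]
opening: 0.0638
```

Call:
play_rows([
  {"x": 0,"y": -3.5,"z": 3.5,"turn": 0,"jaw": 6.4},
  {"x": 0,"y": -3.5,"z": 3.5,"turn": 0,"jaw": 4.0},
  {"x": 0,"y": -3.5,"z": 3.5,"turn": 0,"jaw": 2.0},
  {"x": 0,"y": -3.5,"z": 3.0,"turn": 0,"jaw": 0},
  {"x": 0,"y": -3.5,"z": 0,"turn": 0,"jaw": 0},
  {"x": 0,"y": -3.5,"z": 0,"turn": 0,"jaw": 0},
])

```text
t: 35.05
tool_pos: [0.4459, -0.0407, 0.2928]
tool_rot: [-1.237, 1.154, -1.164]
contact_force: [0.1, -0.1, 0.1]
opening: 0.0034
```

```bash
cat >> m.py <<'E'
def lidc(th,r=.21,off=0,y=.1525):
    pts=[]
    for yy in (y,-y):
        lx=.105-r*np.cos(th)+off*np.sin(th); z=.065+r*np.sin(th)+off*np.cos(th)
        w=box(case,[[lx,yy]],0)[0]; pts.append([w[0],w[1],z])
    return np.array(pts)
E
python3 - <<'E'
from m import *
st(); t=snap('top'); s=snap('scene','s25.png')
for th in (1.6,1.7,1.8,1.85,1.9,1.95,2.0): print(th,proj(t,lidc(th)).round(1).tolist(),proj(s,lidc(th)).round(1).tolist())
over(t,[(lidc(a),c) for a,c in((1.8,(0,0,255)),(1.9,(0,255,0)),(2.,(255,0,0)))],130,310,145,300,4,'o25.png')
over(s,[(lidc(a),c) for a,c in((1.8,(0,0,255)),(1.9,(0,255,0)),(2.,(255,0,0)))],190,410,110,280,3.4,'o26.png')
E
```

```text
t 35.05 tcp [ 0.4459 -0.0407  0.2928] az 3.9 tilt [ 0.007 -0.002 -1.   ] q [-0.26 -0.42  1.93  0.    1.63 -0.32] F [ 0.1 -0.1  0.1] op 0.0034
1.6 [[141.2, 193.3], [284.8, 182.5]] [[358.9, 129.7], [276.6, 161.1]]
1.7 [[141.0, 183.7], [284.1, 173.0]] [[364.4, 132.7], [282.0, 164.9]]
1.8 [[141.1, 174.5], [283.3, 163.9]] [[369.8, 136.4], [287.5, 169.6]]
1.85 [[141.2, 170.1], [283.0, 159.5]] [[372.5, 138.5], [290.2, 172.2]]
1.9 [[141.4, 165.8], [282.6, 155.3]] [[375.1, 140.7], [292.9, 175.0]]
1.95 [[141.7, 161.7], [282.3, 151.3]] [[377.6, 143.1], [295.5, 178.0]]
2.0 [[142.0, 157.8], [281.9, 147.4]] [[380.1, 145.7], [298.1, 181.1]]
```

View pics/o25.png

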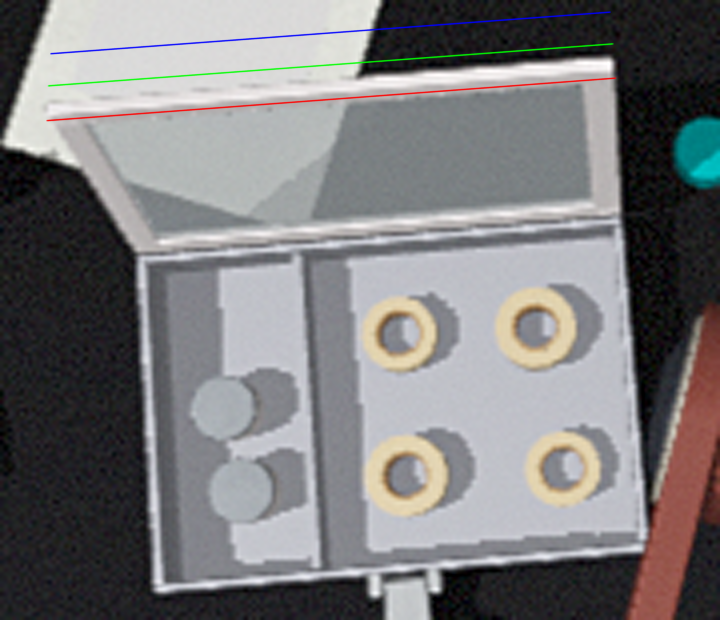

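View pics/o26.png

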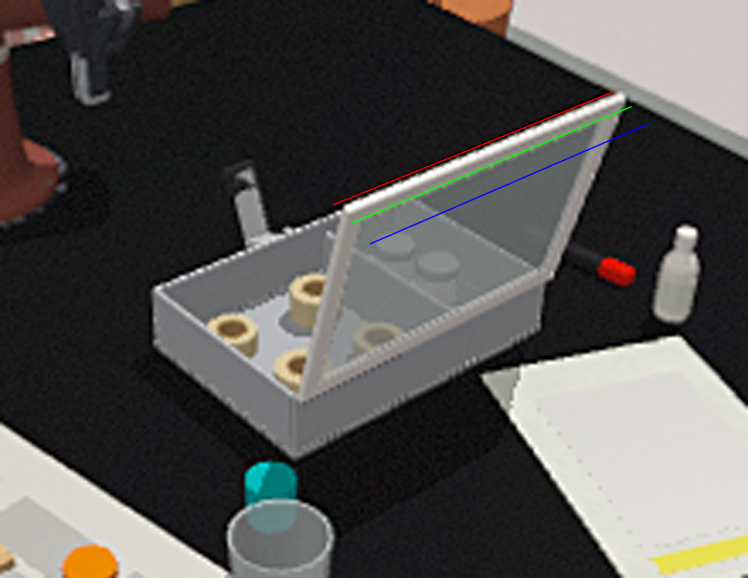

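Call:
play_rows([
  {"x": 3.4,"y": 0,"z": 0.5,"turn": 0,"jaw": 0},
  {"x": 3.6,"y": 0,"z": 0.5,"turn": 0,"jaw": 0},
  {"x": 3.6,"y": 0,"z": 0,"turn": 0,"jaw": 0},
  {"x": 3.6,"y": 0,"z": 0,"turn": 0,"jaw": 0},
  {"x": 3.6,"y": 0,"z": 0,"turn": 0,"jaw": 0},
  {"x": 3.6,"y": 0,"z": 0,"turn": 0,"jaw": 0},
  {"x": 3.6,"y": 0,"z": 0,"turn": 0,"jaw": 0},
  {"x": 2.4,"y": 0,"z": 0,"turn": 0,"jaw": 0},
])

```text
t: 35.82
tool_pos: [0.7214, -0.0376, 0.2981]
tool_rot: [-1.24, 1.16, -1.159]
contact_force: [-0.5, 0.5, 0.5]
opening: -0.0002
```

Call:
play_rows([
  {"x": 0,"y": 3.0,"z": 0,"turn": 0,"jaw": 0},
  {"x": 0,"y": 3.5,"z": 0,"turn": 0,"jaw": 0},
  {"x": 0,"y": 3.5,"z": 0,"turn": 0,"jaw": 0},
  {"x": 0,"y": 3.5,"z": 0,"turn": 0,"jaw": 0},
  {"x": 0,"y": 3.5,"z": 0,"turn": 0,"jaw": 0},
  {"x": 0,"y": 0,"z": 0,"turn": 0,"jaw": 0},
])

```text
t: 36.32
tool_pos: [0.718, 0.1386, 0.2989]
tool_rot: [-1.241, 1.156, -1.152]
contact_force: [0.2, 0.3, 0.4]
opening: -0.0
```

```bash
python3 - <<'E'
from m import *
t=snap('top'); s=snap('scene'); over(t,[],130,330,120,300,3,'o27.png'); over(s,[],190,410,60,280,2.8,'o28.png'); st()
E
```

```text
t 36.42 tcp [0.7186 0.1334 0.2988] az 4.0 tilt [-0. -0. -1.] q [ 0.08  0.27  1.26 -0.    1.61  0.01] F [ 0.6 -0.6 -0.5] op 0.0001
```

View pics/o28.png

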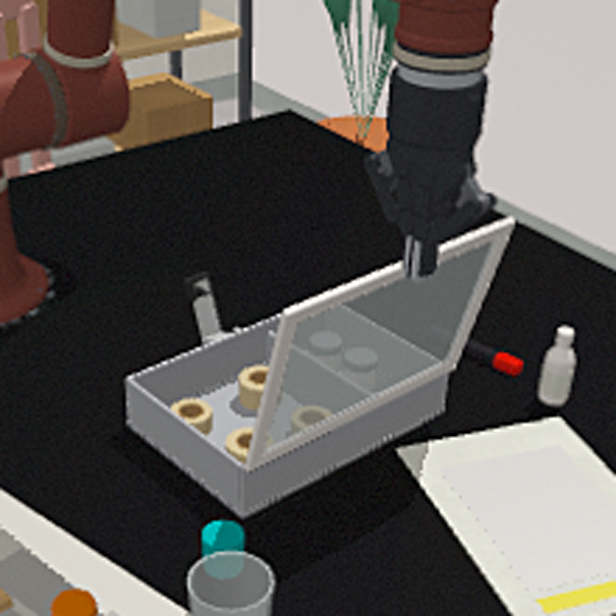

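View pics/o27.png

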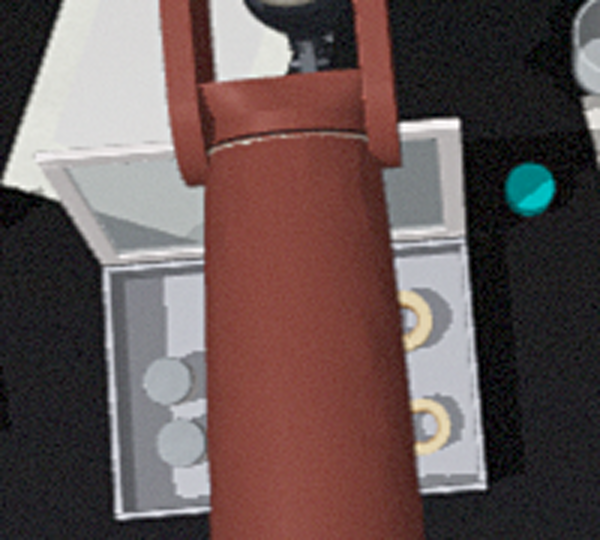

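Call:
play_rows([
  {"x": 0,"y": 0,"z": -2.0,"turn": 0,"jaw": 0},
  {"x": 0,"y": 0,"z": -2.5,"turn": 0,"jaw": 0},
  {"x": 0,"y": 0,"z": -1.6,"turn": 0,"jaw": 0},
  {"x": 0,"y": 0,"z": 0,"turn": 0,"jaw": 0},
  {"x": -1.5,"y": 0,"z": 0,"turn": 0,"jaw": 0},
  {"x": -1.5,"y": 0,"z": 0,"turn": 0,"jaw": 0},
  {"x": -1.5,"y": 0,"z": 0,"turn": 0,"jaw": 0},
])

```text
t: 37.0
tool_pos: [0.674, 0.1302, 0.2387]
tool_rot: [-1.239, 1.16, -1.161]
contact_force: [0.4, 0.3, 0.4]
opening: 0.0003
```

Call:
play_rows([
  {"x": -1.5,"y": 0,"z": 0,"turn": 0,"jaw": 0},
  {"x": -1.5,"y": 0,"z": 0,"turn": 0,"jaw": 0},
  {"x": -1.2,"y": 0,"z": 0,"turn": 0,"jaw": 0},
])

```text
t: 37.25
tool_pos: [0.6328, 0.1301, 0.2404]
tool_rot: [-1.236, 1.157, -1.164]
contact_force: [2.9, -0.8, 1.7]
opening: -0.0003
```

```bash
python3 - <<'E'
from m import *
s=snap('scene');  over(s,[],190,410,60,280,2.8,'o29.png'); st()
E
```

```text
t 37.30 tcp [0.6312 0.1304 0.2404] az 3.8 tilt [ 0.003 -0.    -1.   ] q [ 0.09  0.09  1.56 -0.    1.49  0.02] F [0.8 0.3 0.6] op -0.0000
```

View pics/o29.png

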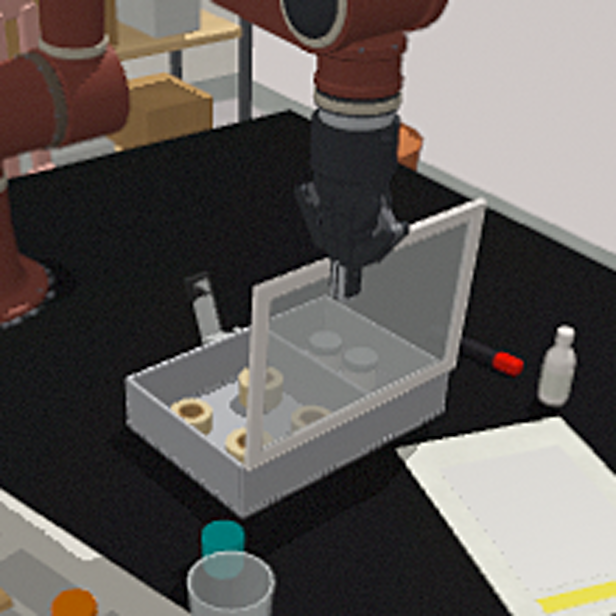

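Lid is moving with ~3 N. Continue along the arc.

Call:
play_rows([
  {"x": -1.4,"y": 0,"z": 0,"turn": 0,"jaw": 0},
  {"x": -1.4,"y": 0,"z": 0,"turn": 0,"jaw": 0},
  {"x": -1.4,"y": 0,"z": 0,"turn": 0,"jaw": 0},
  {"x": -1.6,"y": 0,"z": -0.3,"turn": 0,"jaw": 0},
  {"x": -1.6,"y": 0,"z": -0.5,"turn": 0,"jaw": 0},
  {"x": -1.6,"y": 0,"z": -0.6,"turn": 0,"jaw": 0},
  {"x": -1.5,"y": 0,"z": -0.8,"turn": 0,"jaw": 0},
  {"x": -1.5,"y": 0,"z": -0.9,"turn": 0,"jaw": 0},
])

```text
t: 37.97
tool_pos: [0.5132, 0.1303, 0.2088]
tool_rot: [-1.237, 1.157, -1.163]
contact_force: [0.7, -1.5, 1.1]
opening: -0.0001
```

```bash
python3 - <<'E'
from m import *
s=snap('scene');  over(s,[],190,410,60,280,2.8,'o30.png'); st()
E
```

```text
t 38.02 tcp [0.5098 0.1305 0.2059] az 3.8 tilt [-0.002 -0.    -1.   ] q [ 0.11 -0.17  1.87 -0.    1.44  0.04] F [0.5 1.  0.3] op 0.0001
```

View pics/o30.png

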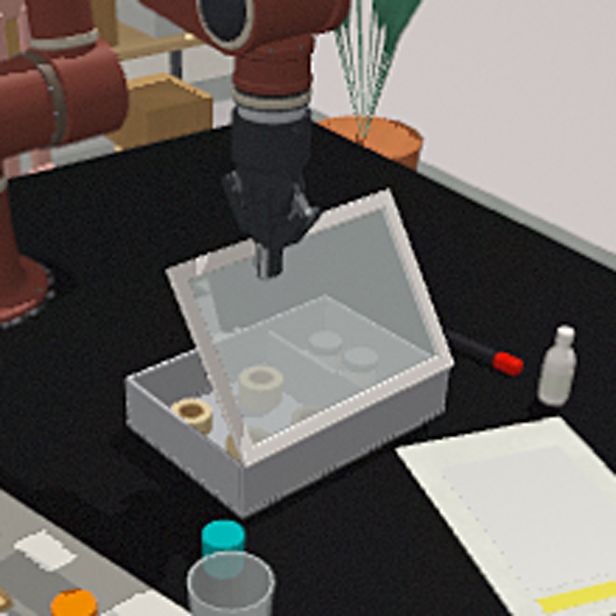

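Call:
play_rows([
  {"x": -1.4,"y": 0,"z": -1.1,"turn": 0,"jaw": 0},
  {"x": -1.4,"y": 0,"z": -1.2,"turn": 0,"jaw": 0},
  {"x": -1.0,"y": 0,"z": -1.4,"turn": 0,"jaw": 0},
  {"x": -1.0,"y": 0,"z": -1.4,"turn": 0,"jaw": 0},
  {"x": -0.8,"y": 0,"z": -1.6,"turn": 0,"jaw": 0},
  {"x": -0.7,"y": 0,"z": -1.6,"turn": 0,"jaw": 0},
  {"x": -0.5,"y": 0,"z": -1.6,"turn": 0,"jaw": 0},
  {"x": -0.3,"y": 0,"z": -1.4,"turn": 0,"jaw": 0},
])

```text
t: 38.68
tool_pos: [0.4418, 0.1305, 0.0942]
tool_rot: [-1.239, 1.159, -1.161]
contact_force: [0.1, -0.5, 1.1]
opening: 0.0002
```

Call:
play_rows([
  {"x": 0,"y": 0,"z": -0.8,"turn": 0,"jaw": 0},
  {"x": 0,"y": 0,"z": -0.4,"turn": 0,"jaw": 0},
])

```text
t: 38.85
tool_pos: [0.4411, 0.1307, 0.0813]
tool_rot: [-1.241, 1.162, -1.16]
contact_force: [-1.2, 0.3, 1.9]
opening: -0.0001
```

Call:
play_rows([
  {"x": 0,"y": 0,"z": -0.3,"turn": 0,"jaw": 0},
  {"x": 0,"y": 0,"z": -0.3,"turn": 0,"jaw": 0},
  {"x": 0,"y": 0,"z": 0,"turn": 0,"jaw": 0},
])

```text
t: 39.1
tool_pos: [0.4418, 0.131, 0.0761]
tool_rot: [-1.239, 1.16, -1.161]
contact_force: [0.4, -0.3, -0.1]
opening: 0.0001
```

Call:
play_rows([
  {"x": 0,"y": 0,"z": -0.3,"turn": 0,"jaw": 0},
  {"x": 0,"y": 0,"z": -0.3,"turn": 0,"jaw": 0},
  {"x": 0,"y": 0,"z": 0,"turn": 0,"jaw": 0},
])

```text
t: 39.35
tool_pos: [0.4423, 0.1311, 0.0733]
tool_rot: [-1.24, 1.16, -1.16]
contact_force: [-9.6, -2.0, 18.5]
opening: -0.0001
```

```bash
python3 - <<'E'
from m import *
s=snap('scene');  over(s,[],190,410,60,280,2.8,'o31.png'); st()
E
```

```text
t 39.40 tcp [0.4423 0.1311 0.0734] az 3.8 tilt [ 0. -0. -1.] q [ 0.13 -0.19  2.12 -0.    1.21  0.06] F [-8.8 -1.5 18.6] op -0.0001
```

View pics/o31.png

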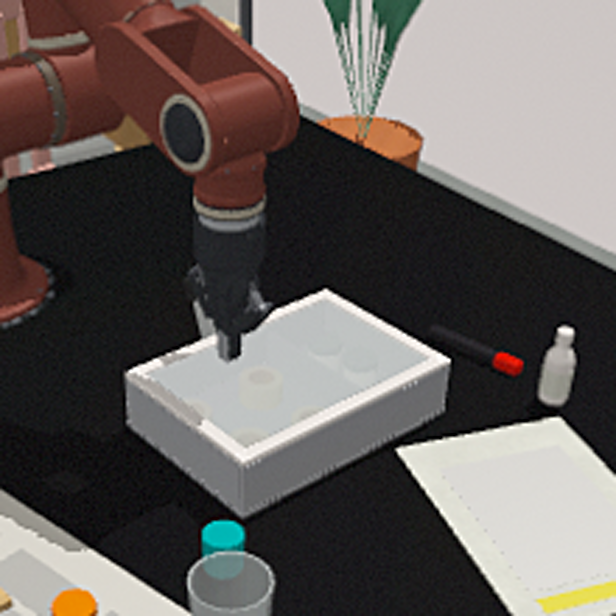

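Call:
play_rows([
  {"x": 0,"y": 0,"z": 2.0,"turn": 0,"jaw": 0},
  {"x": 0,"y": 0,"z": 3.3,"turn": 0,"jaw": 0},
  {"x": 0,"y": -2,"z": 3.3,"turn": 0,"jaw": 2},
  {"x": 0,"y": -3.5,"z": 2,"turn": 0,"jaw": 4},
  {"x": 0,"y": -3.5,"z": 1,"turn": 0,"jaw": 6},
  {"x": 0,"y": -3.5,"z": 0,"turn": 0,"jaw": 8.5},
  {"x": 0,"y": -3.5,"z": 0,"turn": 0,"jaw": 8.5},
  {"x": 0,"y": -2,"z": 0,"turn": 0,"jaw": 8.5},
])

```text
t: 40.07
tool_pos: [0.4414, -0.0519, 0.1868]
tool_rot: [-1.239, 1.159, -1.164]
contact_force: [0.6, 0.0, -0.7]
opening: 0.0725
```

```bash
cat >> m.py <<'E'
def clampc(ph,w=.017):
    prof=[(0,0),(0,.0385),(.051,.0385),(.066,.0385),(.081,.0385)]
    c,s=np.cos(ph),np.sin(ph); out=[]
    for sg in (1,-1):
        out.append(np.array([[*box(case,[[-.115+a*c-b*s,sg*w]],0)[0][:2],.05+a*s+b*c] for a,b in prof]))
    return np.vstack([out[0],out[1][::-1]])
E
python3 - <<'E'
from m import *
from scipy.optimize import least_squares
st(); t=snap('top'); s=snap('scene')
cs=[(clampc(a),c) for a,c in((1.7,(0,0,255)),(1.85,(0,255,0)),(2.,(255,0,0)))]
over(t,cs,200,260,265,335,8,'o32.png'); over(s,cs,220,320,140,220,7,'o33.png'); over(t,[],130,330,120,330,2.8,'o34.png')
for c,d in(('top',t),('scene',s)):
  for n in('clamp_tip','clamp_pivot'):
    print(c,n,[(np.round(r['point'],1).tolist(),round(r['score'],2)) for r in pinpoint(c,n)])
for a in(1.7,1.85,2.0):
  P=clampc(a); tip=(P[3]+P[6])/2; print(a,tip.round(4),proj(t,tip).round(1),proj(s,tip).round(1))
E
```

```text
t 40.07 tcp [ 0.4414 -0.0519  0.1868] az 3.7 tilt [ 0.002 -0.002 -1.   ] q [-0.28 -0.38  2.07 -0.    1.45 -0.35] F [ 0.6  0.  -0.7] op 0.0725
top clamp_tip [([226.6, 313.7], 0.84)]
top clamp_pivot [([230.3, 292.2], 0.7)]
scene clamp_tip [([255.3, 165.8], 0.52)]
scene clamp_pivot [([269.5, 181.2], 0.46)]
1.7 [0.3274 0.1674 0.1105] [[229.3 312.8]] [[260.5 160.1]]
1.85 [0.3189 0.1668 0.1028] [[229.8 316.2]] [[259.  161.1]]
2.0 [0.3116 0.1663 0.094 ] [[230.4 319. ]] [[257.7 162.6]]
```

View pics/o32.png

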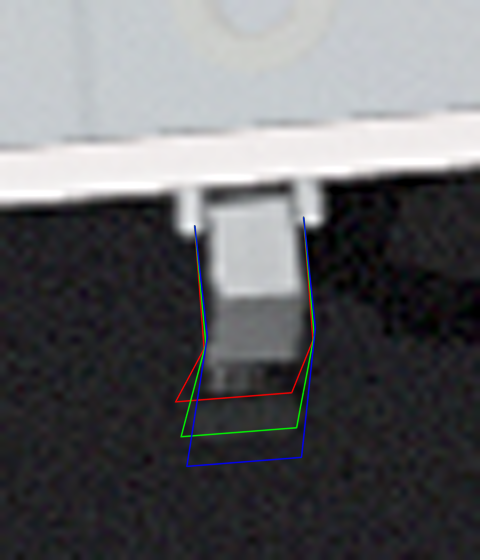

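View pics/o33.png

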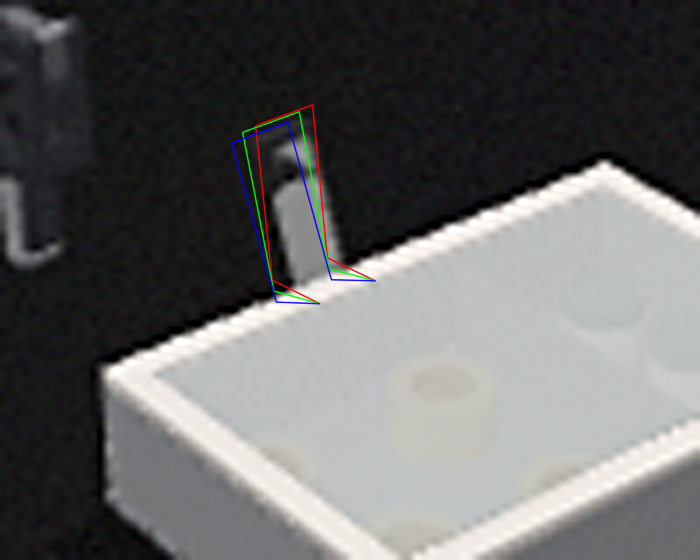

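View pics/o34.png

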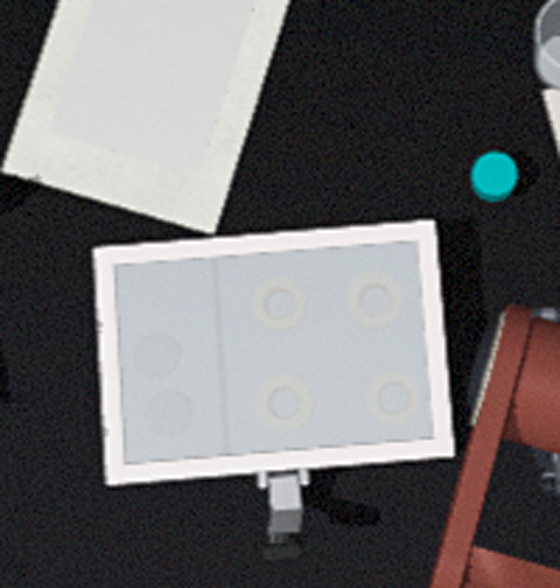

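Call:
play_rows([
  {"x": -1.2,"y": 2.7,"z": 0,"turn": 0,"jaw": 8.5},
  {"x": -1.2,"y": 2.7,"z": 0,"turn": 0,"jaw": 8.5},
  {"x": -1.2,"y": 2.7,"z": 0,"turn": 0,"jaw": 8.5},
  {"x": -1.2,"y": 2.7,"z": 0,"turn": 0,"jaw": 8.5},
  {"x": -1.2,"y": 2.7,"z": 0,"turn": 0,"jaw": 8.5},
  {"x": -1.2,"y": 2.7,"z": 0,"turn": 0,"jaw": 8.5},
  {"x": -1.2,"y": 2.7,"z": 0,"turn": 0,"jaw": 8.5},
  {"x": -1.2,"y": 2.7,"z": 0,"turn": 0,"jaw": 8.5},
])

```text
t: 41.03
tool_pos: [0.3438, 0.1691, 0.1859]
tool_rot: [-1.24, 1.158, -1.159]
contact_force: [0.4, -0.1, 0.4]
opening: 0.085
```

Call:
play_rows([
  {"x": -0.6,"y": 0.5,"z": 0,"turn": 0,"jaw": 8.5},
  {"x": 0,"y": 0,"z": 0,"turn": 0,"jaw": 8.5},
  {"x": 0,"y": 0,"z": 0,"turn": 0,"jaw": 8.5},
])

```text
t: 41.28
tool_pos: [0.3389, 0.1723, 0.1858]
tool_rot: [-1.241, 1.158, -1.159]
contact_force: [0.3, -1.4, -0.9]
opening: 0.0851
```

```bash
python3 - <<'E'
from m import *
t=snap('top'); s=snap('scene'); st()
over(s,[],200,340,90,220,5,'o35.png')
E
```

```text
t 41.38 tcp [0.3394 0.1715 0.1858] az 3.8 tilt [ 0. -0. -1.] q [ 0.27 -0.57  2.2  -0.    1.51  0.21] F [ 0.1 -0.6 -1.1] op 0.0849
```

View pics/o35.png

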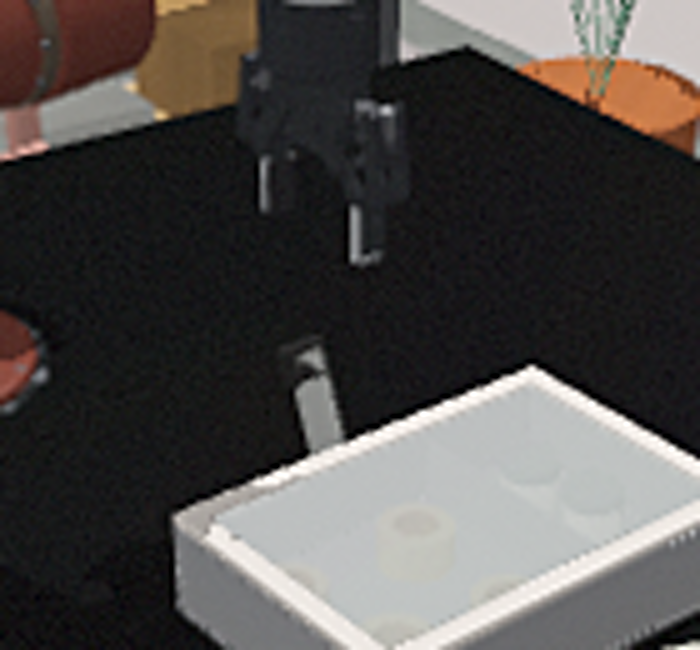

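Call:
play_rows([
  {"x": -0.2,"y": -0.5,"z": -2.0,"turn": 0,"jaw": 8.5},
  {"x": 0,"y": 0,"z": -2.0,"turn": 0,"jaw": 8.5},
  {"x": 0,"y": 0,"z": -1.0,"turn": 0,"jaw": 8.5},
  {"x": 0,"y": 0,"z": 0,"turn": 0,"jaw": 8.5},
])

```text
t: 41.72
tool_pos: [0.3358, 0.1657, 0.133]
tool_rot: [-1.244, 1.165, -1.16]
contact_force: [0.5, -0.3, 0.1]
opening: 0.085
```

```bash
python3 - <<'E'
from m import *
s=snap('scene'); st()
over(s,[],200,340,90,220,5,'o36.png')
E
```

```text
t 41.77 tcp [0.3367 0.1661 0.1346] az 3.7 tilt [-0.003 -0.001 -1.   ] q [ 0.26 -0.54  2.27 -0.    1.42  0.19] F [ 0.2 -0.3  0.1] op 0.0849
```

View pics/o36.png

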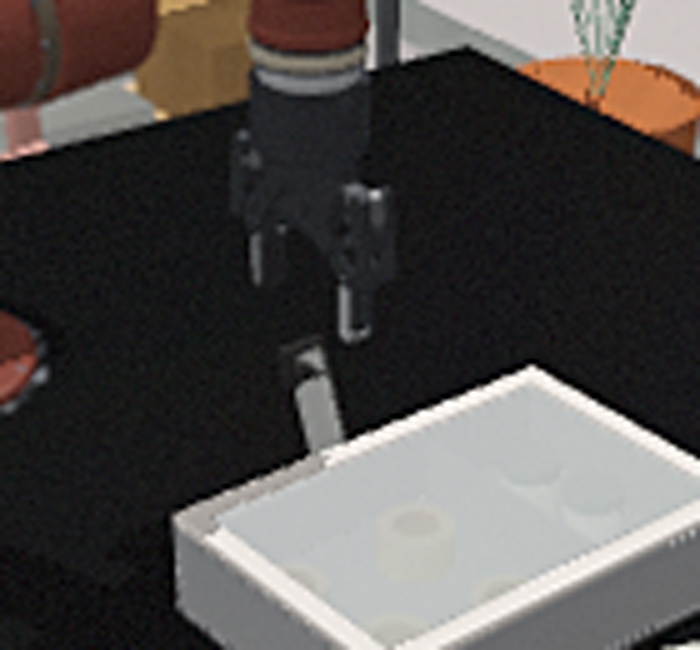

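Call:
play_rows([
  {"x": 0,"y": 0,"z": -1.5,"turn": 0,"jaw": 8.5},
  {"x": 0,"y": 0,"z": -1.5,"turn": 0,"jaw": 8.5},
  {"x": 0,"y": 0,"z": -1.5,"turn": 0,"jaw": 8.5},
  {"x": 0,"y": 0,"z": 0,"turn": 0,"jaw": 8.5},
])

```text
t: 42.1
tool_pos: [0.3362, 0.1664, 0.0893]
tool_rot: [-1.243, 1.163, -1.16]
contact_force: [-0.9, -0.3, -0.1]
opening: 0.0848
```

```bash
python3 - <<'E'
from m import *
s=snap('scene'); st()
over(s,[],200,340,90,220,5,'o37.png')
E
```

```text
t 42.15 tcp [0.3369 0.1666 0.0906] az 3.8 tilt [-0.002 -0.001 -1.   ] q [ 0.26 -0.48  2.31 -0.    1.32  0.19] F [0.9 0.4 0.9] op 0.0852
```

View pics/o37.png

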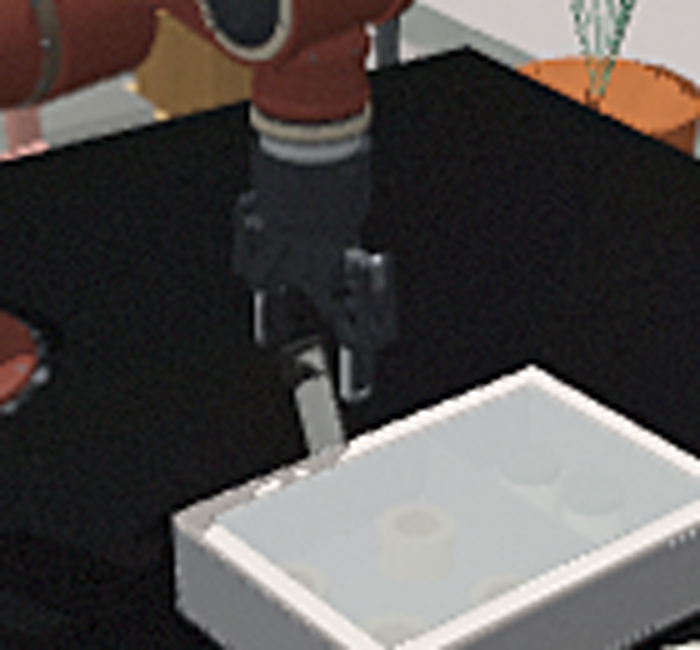

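Call:
play_rows([
  {"x": 1.0,"y": 0,"z": 0,"turn": 0,"jaw": 8.5},
  {"x": 1.2,"y": 0,"z": 0,"turn": 0,"jaw": 8.5},
  {"x": 1.2,"y": 0,"z": 0,"turn": 0,"jaw": 8.5},
  {"x": 1.2,"y": 0,"z": 0,"turn": 0,"jaw": 8.5},
  {"x": 1.0,"y": 0,"z": 0,"turn": 0,"jaw": 8.5},
  {"x": 0,"y": 0,"z": 0,"turn": 0,"jaw": 8.5},
])

```text
t: 42.65
tool_pos: [0.3958, 0.1671, 0.0933]
tool_rot: [-1.237, 1.158, -1.162]
contact_force: [0.6, 0.3, -0.3]
opening: 0.0849
```

```bash
python3 - <<'E'
from m import *
s=snap('scene'); st()
over(s,[],200,340,90,220,5,'o38.png')
E
```

```text
t 42.70 tcp [0.3949 0.1671 0.0928] az 3.8 tilt [ 0.003  0.001 -1.   ] q [ 0.23 -0.32  2.19 -0.    1.27  0.16] F [-0.3  0.1 -0.6] op 0.0850
```

View pics/o38.png

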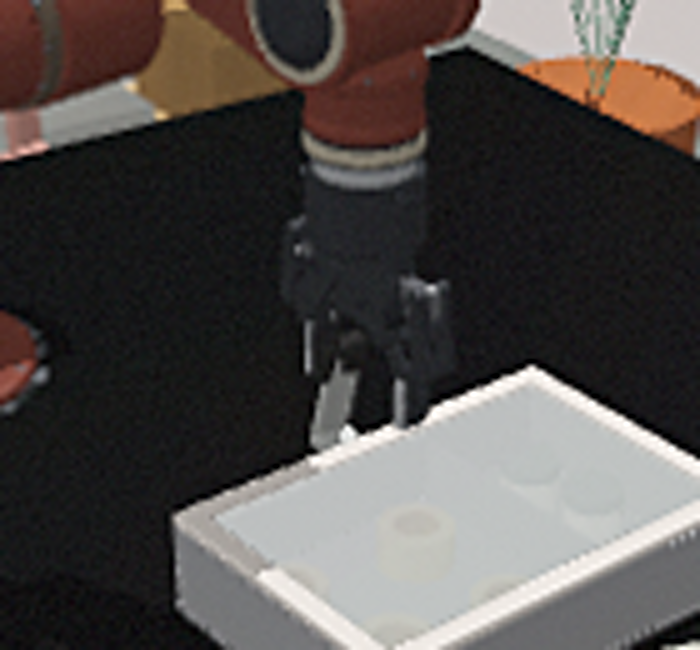

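Call:
play_rows([
  {"x": 1.2,"y": 0,"z": 0.6,"turn": 0,"jaw": 8.5},
  {"x": 1.2,"y": 0,"z": 0.5,"turn": 0,"jaw": 8.5},
  {"x": 1.2,"y": 0,"z": 0.1,"turn": 0,"jaw": 8.5},
  {"x": 1.2,"y": 0,"z": -0.4,"turn": 0,"jaw": 8.5},
  {"x": 1.2,"y": 0,"z": -0.7,"turn": 0,"jaw": 8.5},
  {"x": 0,"y": 0,"z": 0,"turn": 0,"jaw": 8.5},
])

```text
t: 43.2
tool_pos: [0.4546, 0.167, 0.0926]
tool_rot: [-1.238, 1.159, -1.161]
contact_force: [-0.5, -0.9, 0.3]
opening: 0.0848
```

```bash
python3 - <<'E'
from m import *
s=snap('scene'); st()
over(s,[],200,340,90,220,5,'o39.png')
E
```

```text
t 43.25 tcp [0.4534 0.1669 0.0923] az 3.8 tilt [ 0. -0. -1.] q [ 0.2  -0.16  2.06 -0.    1.24  0.13] F [-0.3  0.7  0.3] op 0.0853
```

View pics/o39.png

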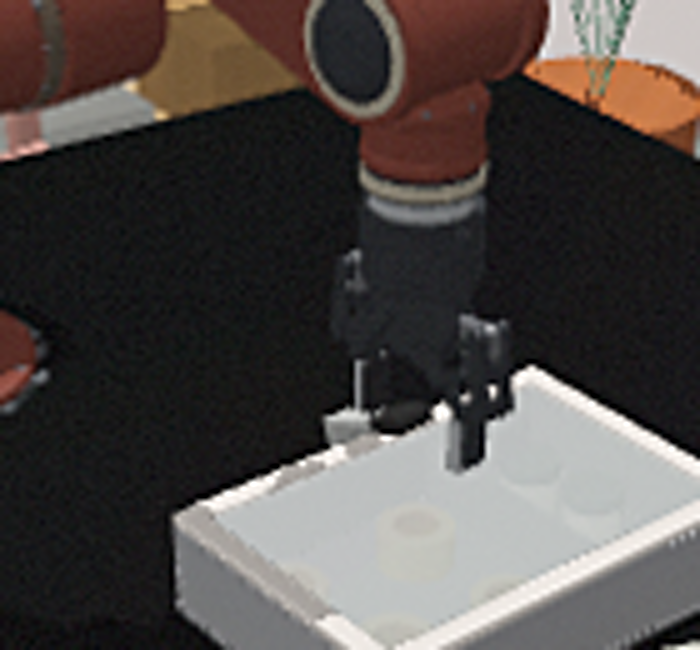

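Call:
play_rows([
  {"x": 1.0,"y": 0,"z": -0.7,"turn": 0,"jaw": 8.5},
  {"x": 0.8,"y": 0,"z": -0.6,"turn": 0,"jaw": 8.5},
  {"x": 0,"y": 0,"z": -0.4,"turn": 0,"jaw": 8.5},
  {"x": 0,"y": 0,"z": 0,"turn": 0,"jaw": 8.5},
])

```text
t: 43.58
tool_pos: [0.4714, 0.167, 0.0755]
tool_rot: [-1.239, 1.159, -1.161]
contact_force: [0.4, 0.1, 0.1]
opening: 0.0852
```

```bash
python3 - <<'E'
from m import *
s=snap('scene'); st()
over(s,[],200,340,90,220,5,'o40.png')
E
```

```text
t 43.63 tcp [0.4707 0.167  0.0753] az 3.8 tilt [ 0. -0. -1.] q [ 0.19 -0.1   2.03 -0.    1.2   0.13] F [-0.6  0.2  0.1] op 0.0851
```

View pics/o40.png

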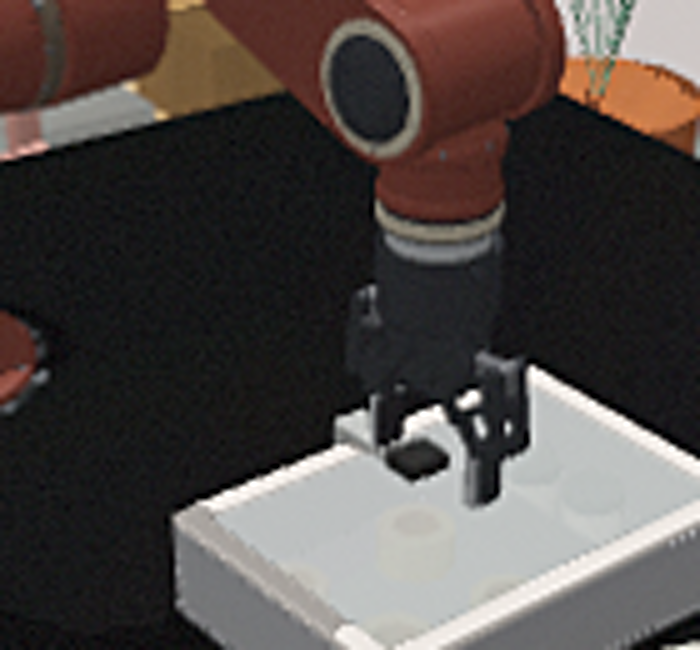

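Call:
play_rows([
  {"x": 0,"y": 0,"z": 2.5,"turn": 0,"jaw": 8.5},
  {"x": 0,"y": 0,"z": 3.0,"turn": 0,"jaw": 5},
  {"x": -1.5,"y": 0.2,"z": 0,"turn": 0,"jaw": 2},
  {"x": -1.5,"y": 0.2,"z": 0,"turn": 0,"jaw": 0},
  {"x": 0,"y": 0,"z": 0,"turn": 0,"jaw": 0},
  {"x": 0,"y": 0,"z": 0,"turn": 0,"jaw": 0},
  {"x": 0,"y": 0,"z": -1.5,"turn": 0,"jaw": 0},
  {"x": 0,"y": 0,"z": -1.3,"turn": 0,"jaw": 0},
])

```text
t: 44.3
tool_pos: [0.4417, 0.1709, 0.102]
tool_rot: [-1.239, 1.159, -1.161]
contact_force: [-0.9, 0.1, -0.5]
opening: 0.0008
```

Call:
play_rows([
  {"x": 0,"y": 0,"z": -0.5,"turn": 0,"jaw": 0},
  {"x": 0,"y": 0,"z": -0.4,"turn": 0,"jaw": 0},
  {"x": 0,"y": 0,"z": 0,"turn": 0,"jaw": 0},
])

```text
t: 44.55
tool_pos: [0.4406, 0.1707, 0.0918]
tool_rot: [-1.242, 1.162, -1.16]
contact_force: [-1.0, -0.4, 0.5]
opening: 0.0001
```

Call:
play_rows([
  {"x": 0,"y": 0,"z": -0.3,"turn": 0,"jaw": 0},
  {"x": 0,"y": 0,"z": -0.2,"turn": 0,"jaw": 0},
  {"x": 0,"y": 0,"z": 0,"turn": 0,"jaw": 0},
])

```text
t: 44.8
tool_pos: [0.4418, 0.171, 0.0886]
tool_rot: [-1.239, 1.159, -1.161]
contact_force: [0.6, 0.5, 0.2]
opening: 0.0
```

Call:
play_rows([
  {"x": 0,"y": 0,"z": -0.3,"turn": 0,"jaw": 0},
  {"x": 0,"y": 0,"z": -0.1,"turn": 0,"jaw": 0},
  {"x": 0,"y": 0,"z": 0,"turn": 0,"jaw": 0},
])

```text
t: 45.05
tool_pos: [0.4421, 0.1712, 0.0881]
tool_rot: [-1.24, 1.16, -1.16]
contact_force: [-11.1, -3.3, 22.0]
opening: 0.0001
```

Call:
play_rows([
  {"x": 0,"y": 0,"z": 2.0,"turn": 0,"jaw": 0},
  {"x": 0,"y": 0,"z": 3.5,"turn": 0,"jaw": 0},
  {"x": 0,"y": -1,"z": 3.5,"turn": 0,"jaw": 0},
  {"x": 0,"y": -3.5,"z": 1,"turn": 0,"jaw": 0},
  {"x": 0,"y": -3.5,"z": 0,"turn": 0,"jaw": 0},
  {"x": 0,"y": -3.5,"z": 0,"turn": 0,"jaw": 0},
  {"x": 0,"y": -3.5,"z": 0,"turn": 0,"jaw": 0},
  {"x": 0,"y": -3.5,"z": 0,"turn": 0,"jaw": 0},
])

```text
t: 45.72
tool_pos: [0.4411, -0.0156, 0.1844]
tool_rot: [-1.239, 1.158, -1.161]
contact_force: [0.7, 0.0, -0.3]
opening: -0.0002
```

Call:
play_rows([
  {"x": 0,"y": -3.0,"z": 0,"turn": 0,"jaw": 0},
  {"x": 0,"y": -2.5,"z": 0,"turn": 0,"jaw": 0},
  {"x": 0,"y": 0,"z": 0,"turn": 0,"jaw": 0},
])

```text
t: 45.97
tool_pos: [0.4412, -0.0726, 0.1842]
tool_rot: [-1.239, 1.162, -1.166]
contact_force: [-0.0, 1.0, 0.7]
opening: -0.0
```

```bash
python3 - <<'E'
from m import *
s=snap('scene'); t=snap('top'); st()
over(s,[],90,410,110,340,2.4,'o41.png'); over(t,[(clampc(0),(0,0,255))],100,360,110,310,3,'o42.png')
over(s,[(clampc(0),(0,0,255))],220,340,130,220,6,'o43.png')
E
```

```text
t 46.07 tcp [ 0.4412 -0.0697  0.184 ] az 3.7 tilt [ 0.  0. -1.] q [-0.32 -0.37  2.06  0.    1.44 -0.39] F [0.2 0.4 0.5] op -0.0001
```

View pics/o41.png

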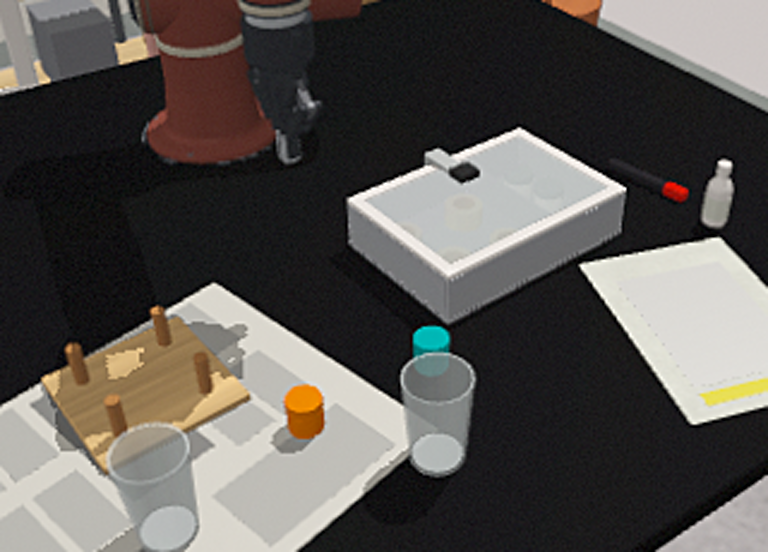

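View pics/o42.png

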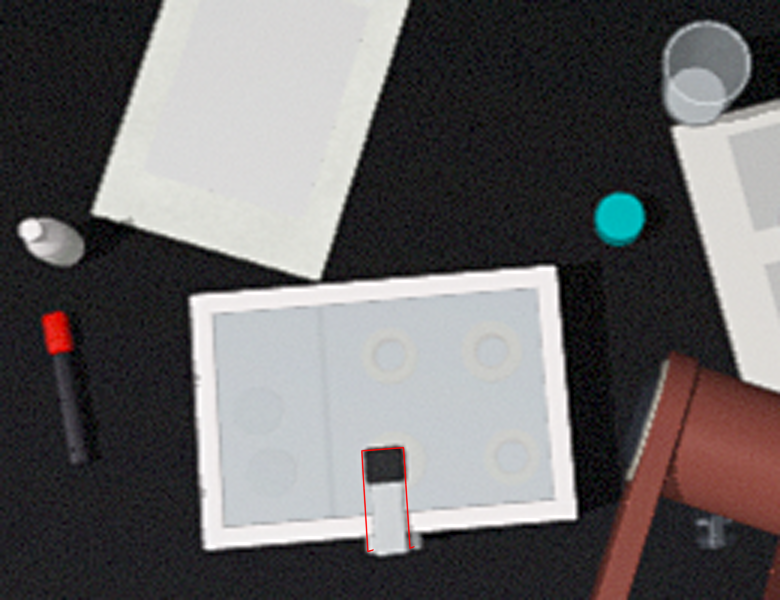

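View pics/o43.png

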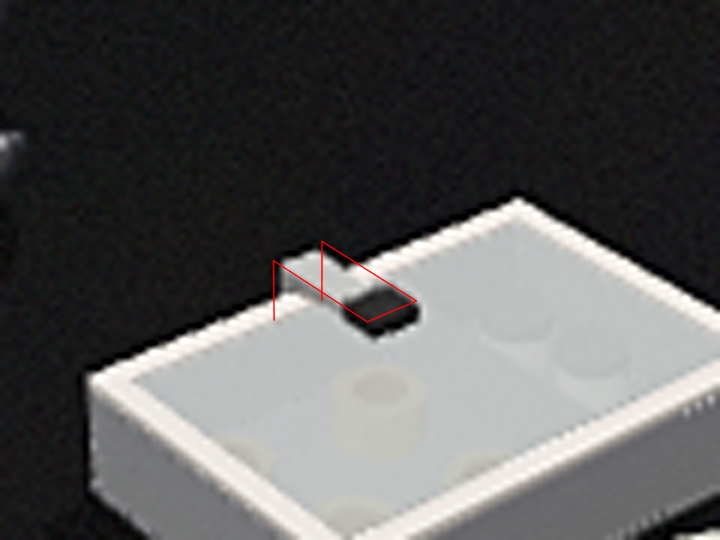

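The lid is shut, and the clamp lies flat on it, matching the angle-0 model in both views. Through the lid, the four rolls and two pots are in their compartments, and the bystanders haven't moved. Handing in.

```bash
python3 -c "
from h import *
print(finish_job())"
```

```text
the job is handed in; nothing more can be done
None
```

The craft kit is packed and the job is handed in at about 46 s of the 210 s allowed. All four tape rolls lie in the wide compartment, and both white pots stand upright in the narrow one. The lid was closed after that, and the clamp folded down onto it last.

**Last checks:**
- **Lid:** pressing on it stopped at z = 73 mm with about 18 N, which is the fully shut height.
- **Clamp:** pressing on it stopped at 88 mm with about 22 N, where a folded clamp should be. The pictures from both cameras also show it lying flat.
- **Contents:** the rolls and pots show through the lid in their compartments.
- **Bystanders:** the cups, the glue bottle, the marker and the orange and turquoise look-alikes appear where they were.

**What went differently:**
- While I carried the second pot over, the gripper appears to have brushed the open lid, tilting it a little further back.
- One pot was shifted by a few centimetres inside its compartment while the arm was elsewhere. It stayed upright.

No check failed. The scene camera sits a few millimetres off my overlays, about what the calibration allows.

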